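# Fetch the fuse holder from behind the front row of the kitting bay

### The job

The fuse holder we need for the brown board is at the back of the kitting bay, behind the tape dispenser frame and the tube in its socket: stand those two upright in the side tray first, then fetch the fuse holder and set it in the middle of the board, lying lengthwise along it, and finally put the dispenser frame and the tube each back exactly where it stood in the bay. Keep everything upright, do not drop the glass parts, and leave the ground lug, the relay and the screwdriver where they are.

Things in the scene. Friction and masses are not known exactly. Their poses are not given: they have to be found in the camera images.
- bay: Kitting bay: fixed off-white enamel pan, 150 (x) by 270 (y), floor 4 thick, walls 26 high at both y ends and at +x, open at -x. Origin: centre of underside. Grey rectangles (68 by 60) at x -35, y +43 and -43 mark the front row: dispenser and tube, either way round. Back row, x about +30: fuse holder near y 0, lug and relay near y +-98, either way round. Turned up to 10 degrees. Sizes in mm.
- dispenser: Cast aluminium tape dispenser frame, loose, 93 mm tall, 0.35 kg. Base 60 (x) by 50 (y) by 8. Grip its solid web: flat faces to +x and -x, 30 apart, 29 wide, 36 to 70 above the underside (e.g. at 58, closing along x). Above it a hub, 34 diameter, axle along y at height 76, with a small crank reaching to y = +40. Origin: centre of underside, z up.
- tube: Cream bakelite tube socket with its glass tube plugged in: one loose round piece, 89 mm tall, 0.1 kg. Foot 50 diameter, 6 high; socket 40 diameter up to 26; glass 30 diameter from 34 to 74 above the underside (grip there, e.g. at 58), domed above. Origin: centre of underside, z up along its axis.
- fuse: Fuse holder, loose, about 70 g: black base block 66 mm long (its y), 24 mm wide (its x), 16 mm high, with two steel clips and a glass fuse lying along y on top, 30 mm high in all. Grip the block across its x near the middle, as low as the fingers go. Origin: centre of the underside, z up.
- tray: Side tray: fixed off-white enamel tray with a grey floor, 120 (x) by 190 (y) mm, walls 4 mm thick and 18 mm high, floor 4 mm thick. Origin: centre of its underside. Both front-row pieces fit in it side by side along y. It stands to one side of the robot, the board to the other (which side changes).
- board: Brown phenolic board, fixed, 100 (x) by 140 (y, its length) by 6 mm, with a row of small brass turret posts (7 mm high) along each long edge at x = +-44 mm; pale corner marks show the fuse holder's place in the middle. Origin: centre of its underside; its top is 6 mm above it.
- lug: Copper ground lug, loose bystander: 26 by 22 mm copper foot with an upright tab 20 mm high and a small brass stud. Origin: centre of the underside. Leave it alone.
- relay: Small relay, loose bystander: steel can 24 by 22 mm on a 30 by 28 mm brown base, 34 mm high. Origin: centre of the underside. Leave it alone.
- screwdriver: Screwdriver, 150 mm long, lying loose on the table between robot and bay, roughly across (its x axis lies along it). Leave it alone.

How it is judged:
On the way, in this order (a step that is already met when the one before it is completed fails the run):
1. dispenser frame and tube both stand upright in the side tray, released, the fuse holder still in its place in the bay (x of dispenser in the frame of tray between -0.05 and 0.05 m and y of dispenser in the frame of tray between -0.085 and 0.085 m and z of dispenser in the frame of tray between 0 and 0.009 m and angle between each of dispenser, tube's own z axis and vertical below 0.1 rad and x of tube in the frame of tray between -0.05 and 0.05 m and y of tube in the frame of tray between -0.085 and 0.085 m and z of tube in the frame of tray between 0 and 0.009 m and contact force between the fingers and dispenser below 0.1 N and contact force between the fingers and tube below 0.1 N and linear speed of each of dispenser, tube below 0.03 m/s and distance of fuse from where it was at the start of the episode below 0.03 m), for 0.2 s.
2. the fuse holder lies released in the middle of the board, lengthwise, while the other two still stand in the tray (x of fuse in the frame of board between -0.012 and 0.012 m and y of fuse in the frame of board between -0.015 and 0.015 m and z of fuse in the frame of board between 0.002 and 0.01 m and angle between the y axis of fuse and the y axis of board, either way round below 0.26 rad and angle between each of fuse, dispenser, tube's own z axis and vertical below 0.1 rad and contact force between the fingers and fuse below 0.1 N and linear speed of fuse below 0.03 m/s and x of dispenser in the frame of tray between -0.05 and 0.05 m and y of dispenser in the frame of tray between -0.085 and 0.085 m and z of dispenser in the frame of tray between 0 and 0.009 m and x of tube in the frame of tray between -0.05 and 0.05 m and y of tube in the frame of tray between -0.085 and 0.085 m and z of tube in the frame of tray between 0 and 0.009 m), for 0.2 s.
At the end, for the whole second after the job is handed in: Fuse holder flat on the board, within 12 mm across and 15 mm along of its centre, within 15 degrees of lengthwise; dispenser and tube upright within 15 mm of their start places (any turn); lug, relay, screwdriver within 20 mm of theirs; all released, at rest (x of fuse in the frame of board between -0.012 and 0.012 m and y of fuse in the frame of board between -0.015 and 0.015 m and z of fuse in the frame of board between 0.002 and 0.01 m and angle between the y axis of fuse and the y axis of board, either way round below 0.26 rad and angle between each of fuse, dispenser, tube's own z axis and vertical below 0.1 rad and distance of each of dispenser, tube from where it was at the start of the episode below 0.015 m and contact force between the fingers and fuse below 0.1 N and contact force between the fingers and dispenser below 0.1 N and contact force between the fingers and tube below 0.1 N and linear speed of each of fuse, dispenser, tube below 0.03 m/s and distance of each of lug, relay, screwdriver from where it was at the start of the episode below 0.02 m); the robot touches nothing.
It fails at once if lug, relay or screwdriver is shifted by more than 20 mm (distance of any of lug, relay, screwdriver from where it was at the start of the episode above 0.02 m).
It fails at once if dispenser, tube or fuse holder is tipped over (40 degrees) (angle between any of dispenser, tube, fuse's own z axis and vertical above 0.7 rad).
It fails at once if tube or fuse holder is let fall (0.7 m/s outside the fingers) ((linear speed of tube above 0.7 m/s and contact force between the fingers and tube below 0.1 N) or (linear speed of fuse above 0.7 m/s and contact force between the fingers and fuse below 0.1 N)).
It also fails if it takes over 133 s, if anything falls off the work surface, if the arm or the gripper's body presses on something with over 40 N, if the wrist force passes 120 N, or if a joint passes its speed limit or range.

### The arm

A 6-joint arm with a two-finger parallel gripper is mounted at the origin on the work surface. World frame = base frame: x ahead of the robot, y to its left, z up, the work surface at z = 0. Lengths are in m, angles in rad, forces in N, time in s.
With the tool pointing down it reaches from about 0.225 to 0.875 m from the base axis. Payload 3.4 kg.
Tool frame: the origin (TCP) lies at the very end of the fingers, on their centre line; the grasp point (between the pads) lies 19 mm behind it (grasp_offset is the distance from the TCP to the grasp point, in m); y points along the fingers, z is the direction in which the jaws open and shut, and the axes are right-handed (so a half turn about y gives the same grasp; the last joint's range is limited). The gripper opens to 85 mm and grips with 20 to 120 N. Pads are 22 mm wide; open, the fingers measure 114 mm over their backs; the gripper's body (76 mm by 85 mm) begins 54 mm behind the grasp point. The pads swing forward as they close: fully open they stand 13 mm farther back than shut.
Start: joints at [1.192, 0.276, 1.505, -0, 1.361, -0.121], TCP at [0.147, 0.556, 0.231] pointing down, gripper open.
Joint ranges: [-2.89, 2.89], [-0.75, 2.08], [0.22, 2.7], [-1.18, 4.32], [0.11, 2.71], [-2.7, 2.7]. Speed limits (rad/s): [2.57, 2.57, 3.14, 3.14, 3.14, 3.14].

### API

Orientations are given as a unit quaternion [w, x, y, z].
In Python, from rig import get_state, get_image, sign_off, grasp_offset gives the robot as it stands.
- The arm moves only by the shell command python3 -m jog 'ROWS' [FORCE]. ROWS is JSON, one flat list of numbers, 7 for each row, row after row: the closure in counts, from 0 (fully open) to 255 (shut), then the shift along the tool's x, y, z in cm, then the turn, a rotation vector about the tool's x, y, z in units of 8 degrees (1.0 is 8 degrees). In form: [jaw, tx, ty, tz, rx, ry, rz, jaw, tx, ty, tz, rx, ry, rz, ...]. A call has 1 to 12 rows; each row is the pose to reach, as a shift and turn from the pose commanded when the call began, along the tool's axes at that moment; what a row does not reach only later rows make up. A row lasts 1/8 s, in which the tool goes at most 62.5 mm and 10.7 degrees, less where a joint would pass 70% of its speed; a pose out of reach is approached as far as the arm can. A call with a gripper value outside its range is refused whole. The fingers move at their own pace and stop on an object; FORCE is the grip in N (left out, the last holds). Time passes only in rows, so rows that repeat a pose let the fingers close. It gives the time, the measured TCP pose, the force and the opening at its end, in the units of the state.
- get_state(): the state, without advancing time (a new reading comes with each control period).
- get_image(name): name is "side" or "top"; returns a dict with "color" (480x640x3 uint8, blue, green, red), "mtx" (3x3 intrinsics, pixels), "k1" (the pictures are not rectified: a ray, as slopes to the right and down, at radius r is drawn at 1 + k1 r^2 times it, then the intrinsics apply), "R" (3x3) and "t" (3): a world point X has camera coordinates R X + t. Camera axes: x right, y down, z forward; pixel columns grow to the right and rows downward; lengths in m; the calibration is good to about 2 mm. A picture is of the moment at which its call begins. There is no depth.
- sign_off(): hands the job in, once; it reports no verdict.
The state is a dict: "clock": time; "qpos": joint angles; "qd": joint speeds; "effort": joint torques, N m; "position": TCP position; "ee_rot": TCP orientation; "contact_force": force on the tool from outside, world axes, zero at the start; "moment": the same for the moment, N m; "width": finger opening in m.
Only numpy, scipy, OpenCV 4.12 (cv2) and the standard library are available. Lean on these libraries where they do the work, as an engineer would, in place of code of your own. Each camera call takes 0.05 s, during which the arm holds its last target.

## Working session

There is one attempt and no reset: what is moved stays moved. The work goes in short steps, Python scripts to look and compute and a shell command to move; the robot and the scene stay as the last step left them, time stands still between calls to the robot, and variables do not carry over. Pictures are saved under pics/ and viewed, and the job is handed in when it is done.

```bash
ls; mkdir -p pics; python3 - <<'E'
from rig import *
import rig,cv2
s=get_state()
for k,v in s.items(): print(k,v)
print(grasp_offset)
for n in ("top","side"):
    d=get_image(n); cv2.imwrite(f"pics/{n}0.png",d["color"]); print(n,d["mtx"],d["k1"],d["R"],d["t"])
E
```

```text
pics
clock 0.0
qpos [ 1.19201255e+00  2.76600223e-01  1.50612275e+00  3.24535548e-05
  1.36071859e+00 -1.21013040e-01]
qd [ 0.00015134 -0.00088403  0.00046041  0.00057881  0.0015927  -0.00229946]
effort [-3.58070347e-04 -4.16783595e+01 -2.45801997e+01 -1.28295383e-04
  1.12889148e-02  4.75936389e-06]
position [0.14638661 0.55550763 0.23044088]
ee_rot [-0.70061066  0.70187187 -0.09105849  0.09071342]
contact_force [-0.79509992 -0.59923464 -0.35391572]
moment [ 0.01288194  0.01532475 -0.00563752]
width 0.0854161212160492
0.0187
top [[442.4487216    0.         320.49262941]
 [  0.         442.4487216  238.64328243]
 [  0.           0.           1.        ]] -0.019674423952748446 [[ 0.00521291 -0.99995297 -0.0081781 ]
 [-0.98807074 -0.00389188 -0.15395148]
 [ 0.15391241  0.00888307 -0.98804456]] [0.02020767 0.53213206 0.82425834]
side [[580.50882292   0.         320.30687154]
 [  0.         580.50882292 242.02085204]
 [  0.           0.           1.        ]] -0.06181220475936781 [[-0.98699596 -0.16046714 -0.00944849]
 [-0.1202589   0.77613173 -0.61899704]
 [ 0.10666195 -0.60981132 -0.78533648]] [0.55785756 0.080457   1.07759717]
```

View pics/top0.png

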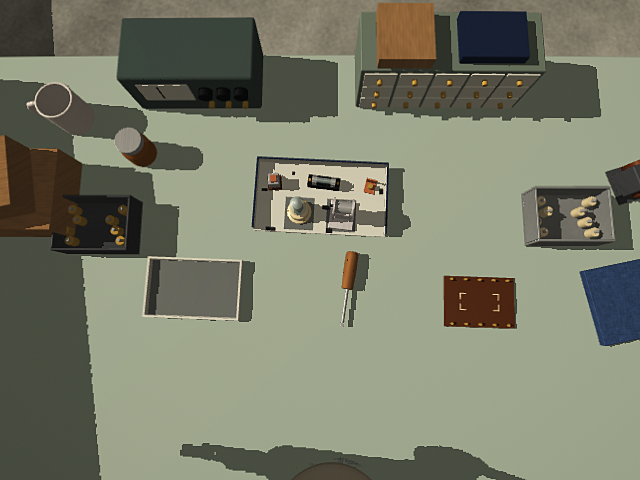

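View pics/side0.png

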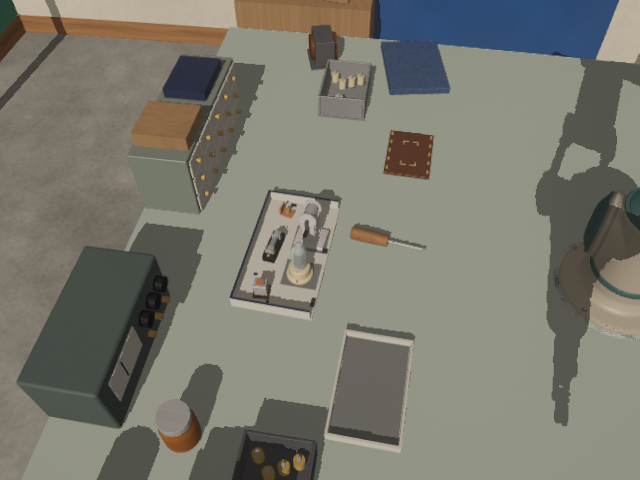

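```bash
cat > h.py <<'E'
import numpy as np,cv2
from rig import *
def proj(d,X):
    X=np.atleast_2d(np.array(X,float)); c=X@d["R"].T+d["t"]; s=c[:,:2]/c[:,2:]
    r2=(s**2).sum(1,keepdims=True); s=s*(1+d["k1"]*r2); m=d["mtx"]
    return np.c_[s[:,0]*m[0,0]+m[0,2],s[:,1]*m[1,1]+m[1,2]]
def ray(d,p):
    p=np.atleast_2d(np.array(p,float)); m=d["mtx"]
    q=np.c_[(p[:,0]-m[0,2])/m[0,0],(p[:,1]-m[1,2])/m[1,1]]; s=q.copy()
    for _ in range(20): s=q/(1+d["k1"]*(s**2).sum(1,keepdims=True))
    dirs=np.c_[s,np.ones(len(s))]@d["R"]; o=-d["R"].T@d["t"]
    return o,dirs
def onz(d,p,z):
    o,v=ray(d,p); return o+v*((z-o[2])/v[:,2])[:,None]
def crop(d,u0,v0,u1,v1,f,name,S=None):
    im=d["color"][v0:v1,u0:u1]; im=cv2.resize(im,None,fx=f,fy=f,interpolation=cv2.INTER_CUBIC); cv2.imwrite("pics/"+name,im)
E
python3 - <<'E'
from h import *
t=get_image("top");s=get_image("side")
for n,d in(("top",t),("side",s)):
    print(n,proj(d,[[.146,.556,.23],[0,0,0],[.4,0,0],[.6,0,0]]).round(0).tolist())
crop(t,240,145,400,245,5,"t1.png");crop(s,230,185,345,315,4.5,"s1.png")
crop(t,130,245,260,330,5,"t2.png");crop(t,430,265,530,340,6,"t3.png")
E
```

```text
top [[-52.0, 482.0], [331.0, 522.0], [332.0, 307.0], [332.0, 209.0]]
side [[633.0, 583.0], [616.0, 285.0], [405.0, 259.0], [303.0, 246.0]]
```

View pics/t1.png

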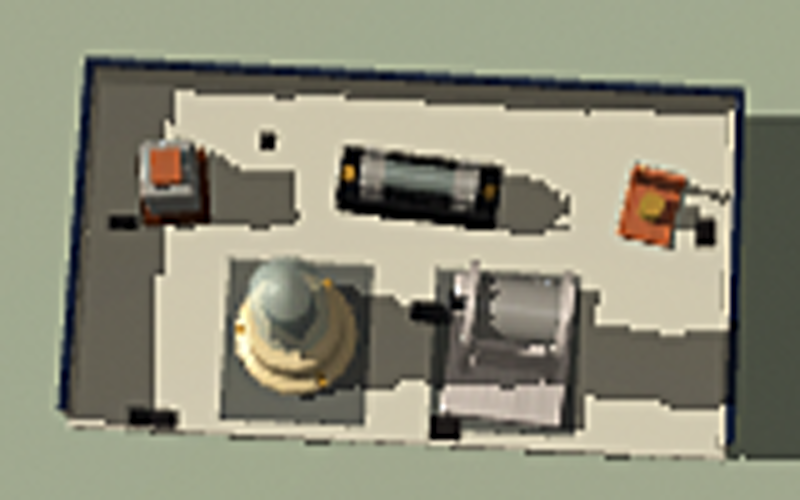

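View pics/s1.png

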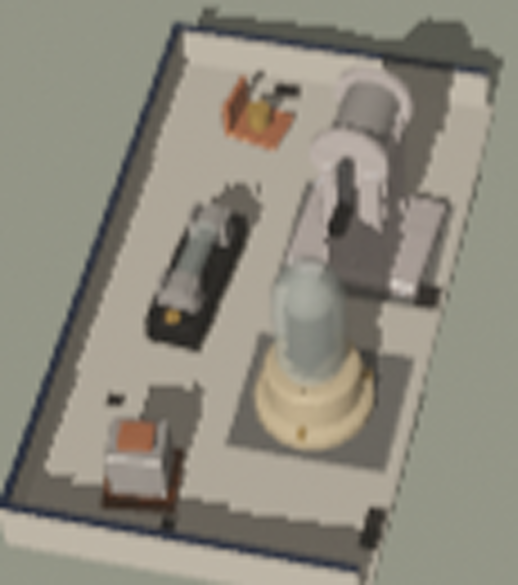

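View pics/t3.png

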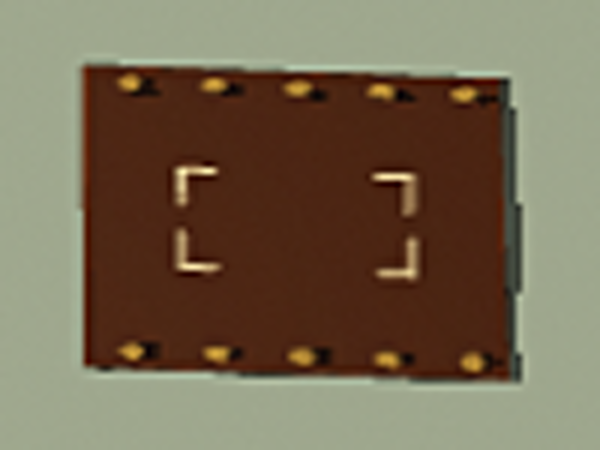

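View pics/t2.png

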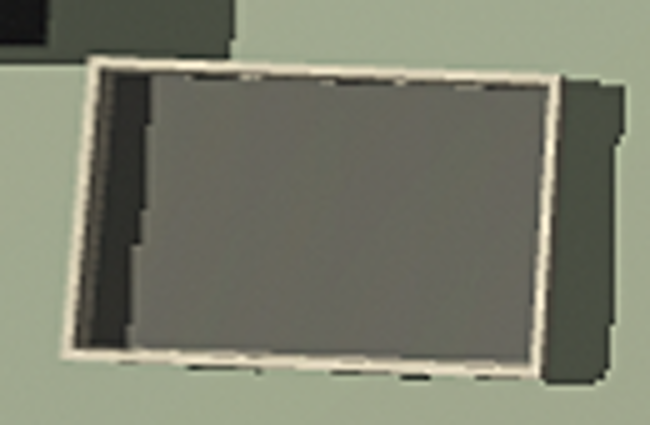

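```bash
python3 - <<'E'
from h import *
s=get_image("side");t=get_image("top")
crop(s,375,120,445,190,8,"s3.png");crop(s,315,320,425,455,4,"s2.png")
crop(t,280,190,370,240,8,"t4.png");crop(s,275,190,345,300,5.4,"s4.png")
E
```

```text
(no output)
```

View pics/s3.png

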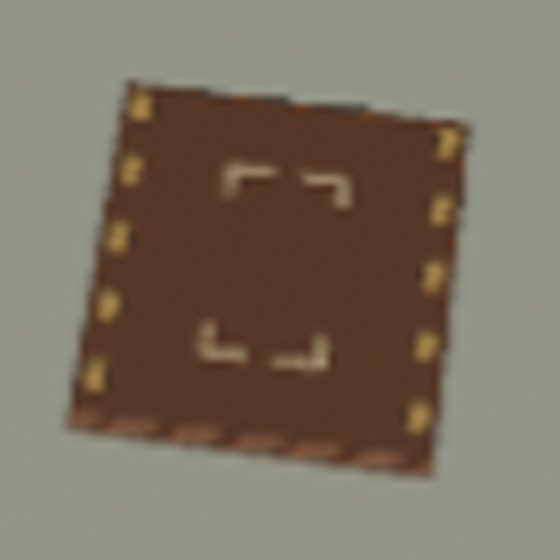

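View pics/s2.png

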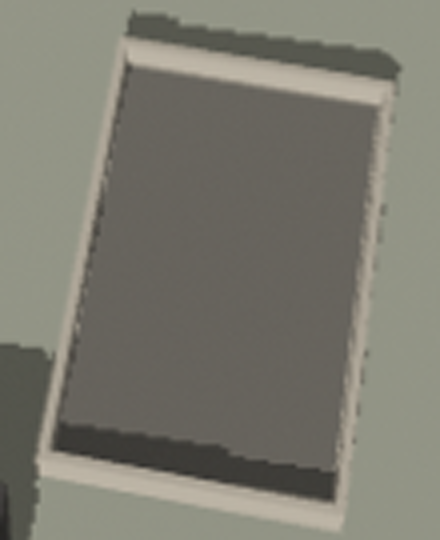

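View pics/t4.png

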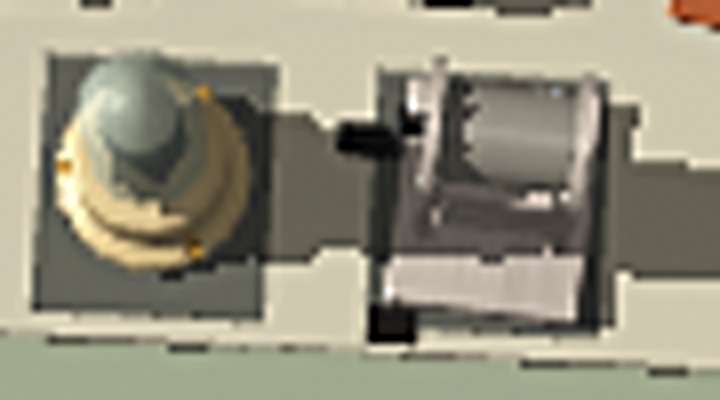

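View pics/s4.png

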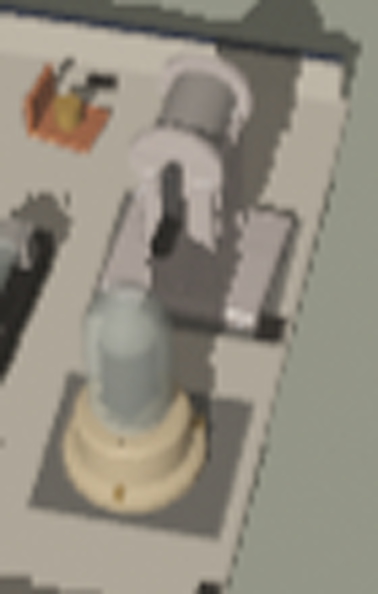

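```bash
cat > m.py <<'E'
from h import *
t=get_image("top");s=get_image("side")
def show(n,T,S,z,to,tf,so,sf):
    for nm,d,p,o,f in(("top",t,T,to,tf),("side",s,S,so,sf)):
        if not len(p): continue
        p=np.array(p)/f+np.array(o)-.5+.5/f
        X=onz(d,p,z)[:,:2]; print(n,nm,"mean",(X.mean(0)*1e3).round(1),"pts",(X*1e3).round(0).tolist())
show("tray",[(92,58),(562,76),(540,378),(64,358)],[(124,36),(395,84),(340,515),(40,462)],.018,(130,245),5,(315,320),4)
show("boardmarks",[(176,167),(415,176),(417,278),(177,270)],[(228,165),(352,180),(325,368),(197,355)],.006,(430,265),6,(375,120),8)
show("bayrim",[(85,58),(745,92)],[(178,25),(495,72),(3,505)],.026,(240,145),5,(230,185),4.5)
show("bayfloorfront",[(64,428),(727,458)],[],.0,(240,145),5,(230,185),4.5)
show("rectTube",[(48,55),(278,66),(262,320),(32,308)],[(68,375),(253,403),(220,538),(28,505)],.004,(280,190),8,(275,190),5.4)
show("rectDisp",[(378,66),(None or 612,86),(598,335)],[],.004,(280,190),8,(275,190),5.4)
show("dispbase",[(388,293),(578,318)],[(298,213)],.012,(280,190),8,(275,190),5.4)
show("fuse z20",[(345,147),(503,166),(497,226),(338,210)],[(203,350),(150,335),(247,215)],.020,(240,145),5,(230,185),4.5)
show("tubedome",[(130,105)],[(128,320)],.075,(280,190),8,(275,190),5.4)
show("hub",[(523,130)],[(196,108)],.090,(280,190),8,(275,190),5.4)
show("relay",[(165,165)],[(138,435)],.038,(240,145),5,(230,185),4.5)
show("lug",[(652,215)],[(258,120)],.005,(240,145),5,(230,185),4.5)
show("screwd",[(345,325),(350,255)],[(425,249),(352,233)],.01,(0,0),1,(0,0),1)
E
python3 m.py
```

```text
tray top mean [436.  276.5] pts [[499.0, 369.0], [492.0, 180.0], [373.0, 184.0], [380.0, 373.0]]
tray side mean [436.1 278.2] pts [[491.0, 180.0], [373.0, 186.0], [382.0, 375.0], [498.0, 372.0]]
boardmarks top mean [ 411.6 -293.5] pts [[430.0, -254.0], [427.0, -334.0], [394.0, -333.0], [396.0, -253.0]]
boardmarks side mean [ 411.6 -292.6] pts [[428.0, -332.0], [392.0, -331.0], [396.0, -254.0], [431.0, -253.0]]
bayrim top mean [698.5  19.7] pts [[705.0, 155.0], [692.0, -116.0]]
bayrim side mean [645.7 -22.9] pts [[691.0, -114.0], [543.0, -107.0], [704.0, 153.0]]
bayfloorfront top mean [549.8  27.1] pts [[556.0, 163.0], [544.0, -109.0]]
rectTube top mean [591.4  67.7] pts [[626.0, 96.0], [623.0, 36.0], [557.0, 40.0], [560.0, 99.0]]
rectTube side mean [591.2  68.2] pts [[624.0, 38.0], [556.0, 40.0], [558.0, 99.0], [626.0, 95.0]]
rectDisp top mean [598.3 -28.7] pts [[623.0, 10.0], [618.0, -50.0], [553.0, -46.0]]
dispbase top mean [559.1 -16.4] pts [[562.0, 8.0], [556.0, -41.0]]
dispbase side mean [552.8 -41.7] pts [[553.0, -42.0]]
fuse z20 top mean [652.6  16.8] pts [[670.0, 48.0], [662.0, -17.0], [636.0, -14.0], [643.0, 51.0]]
fuse z20 side mean [648.7  35. ] pts [[642.0, 61.0], [666.0, 57.0], [638.0, -13.0]]
tubedome top mean [595.9  69.7] pts [[596.0, 70.0]]
tubedome side mean [594.2  64. ] pts [[594.0, 64.0]]
hub top mean [586.6 -23.1] pts [[587.0, -23.0]]
hub side mean [585.2 -19. ] pts [[585.0, -19.0]]
relay top mean [656.3 119.6] pts [[656.0, 120.0]]
relay side mean [655.  119.3] pts [[655.0, 119.0]]
lug top mean [645.3 -79.2] pts [[645.0, -79.0]]
lug side mean [647.7 -80.7] pts [[648.0, -81.0]]
screwd top mean [434.4 -31.5] pts [[365.0, -26.0], [504.0, -37.0]]
screwd side mean [435.7 -31. ] pts [[363.0, -22.0], [508.0, -40.0]]
```

```bash
cat >> h.py <<'E'
from scipy.spatial.transform import Rotation as Ro
def pose():
    s=get_state(); q=np.array(s["ee_rot"]); return np.array(s["position"]),Ro.from_quat(q[[1,2,3,0]]),s
def go(target,zyaw,tilt=0):
    """tool down; tool z axis along world heading zyaw(deg). print shift cm, rot in 8deg units, in tool axes"""
    p,R,s=pose(); z=np.array([np.cos(np.radians(zyaw)),np.sin(np.radians(zyaw)),0]); y=np.array([0,0,-1.]); x=np.cross(y,z)
    Rt=Ro.from_matrix(np.c_[x,y,z]); d=R.inv().apply(np.array(target)-p)*100; r=(R.inv()*Rt).as_rotvec(degrees=True)/8
    print("shift",d.round(2),"rot",r.round(3),"steps:",np.ceil(max(np.linalg.norm(d)/6.25,np.linalg.norm(r)*8/10.7)))
E
python3 - <<'E'
exec(open('m.py').read().split('show("tray"')[0])
p,R,st=pose(); print(R.as_matrix().round(3))
show("tubefoot",[(57,172),(248,172),(158,270)],[(63,440),(207,445),(125,513)],.010,(280,190),8,(275,190),5.4)
show("tubefoot0",[(158,270)],[(125,513)],.004,(280,190),8,(275,190),5.4)
show("fuse bottom",[],[(203,350),(147,337)],.004,(240,145),5,(230,185),4.5)
E
```

```text
[[ 0.967  0.     0.255]
 [-0.255 -0.     0.967]
 [ 0.    -1.    -0.   ]]
tubefoot top mean [585.4  67.5] pts [[594.0, 93.0], [594.0, 44.0], [568.0, 66.0]]
tubefoot side mean [592.9  77.7] pts [[619.0, 71.0], [569.0, 65.0], [592.0, 97.0]]
tubefoot0 top mean [569.5  66.6] pts [[570.0, 67.0]]
tubefoot0 side mean [592.5  93.5] pts [[593.0, 93.0]]
fuse bottom side mean [658.2  48.4] pts [[646.0, 50.0], [671.0, 47.0]]
```

```bash
python3 -c "
from h import *
go([.588,-.0205,.16],-7)"
```

```text
shift [ 57.38   7.13 -44.49] rot [ 0.    10.279  0.   ] steps: 12.0
```

```bash
python3 -m jog '[0,57.38,3,-44.49,0,10.28,0, 0,57.38,7,-44.49,0,10.28,0, 0,57.38,7,-44.49,0,10.28,0, 0,57.38,7,-44.49,0,10.28,0, 0,57.38,7,-44.49,0,10.28,0, 0,57.38,7,-44.49,0,10.28,0, 0,57.38,7,-44.49,0,10.28,0, 0,57.38,7,-44.49,0,10.28,0, 0,57.38,7,-44.49,0,10.28,0, 0,57.38,7,-44.49,0,10.28,0, 0,57.38,7,-44.49,0,10.28,0, 0,57.38,7,-44.49,0,10.28,0]' 40; python3 -c "
from h import *
go([.588,-.0205,.043],-7)"
```

```text
clock: 2.0
position: [0.5897, -0.0232, 0.1609]
ee_rot: [-0.468, 0.468, -0.53, 0.53]
contact_force: [-0.4, 0.3, -0.9]
width: 0.0851
shift [-0.25 11.79 -0.21] rot [-0.005 -0.015  0.002] steps: 2.0
```

```bash
python3 -m jog '[0,-0.25,6,-0.2,0,0,0, 0,-0.25,6,-0.2,0,0,0]'; python3 - <<'E'
from h import *
s=get_image("side");crop(s,230,150,400,310,4,"s5.png")
go([.588,-.0205,.043],-7)
E
```

```text
clock: 2.25
position: [0.5823, -0.0176, 0.0972]
ee_rot: [0.466, -0.471, 0.533, -0.527]
contact_force: [-0.1, -0.1, 1.2]
width: 0.0856
shift [0.25 5.69 0.39] rot [ 0.035 -0.003 -0.002] steps: 1.0
```

View pics/s5.png

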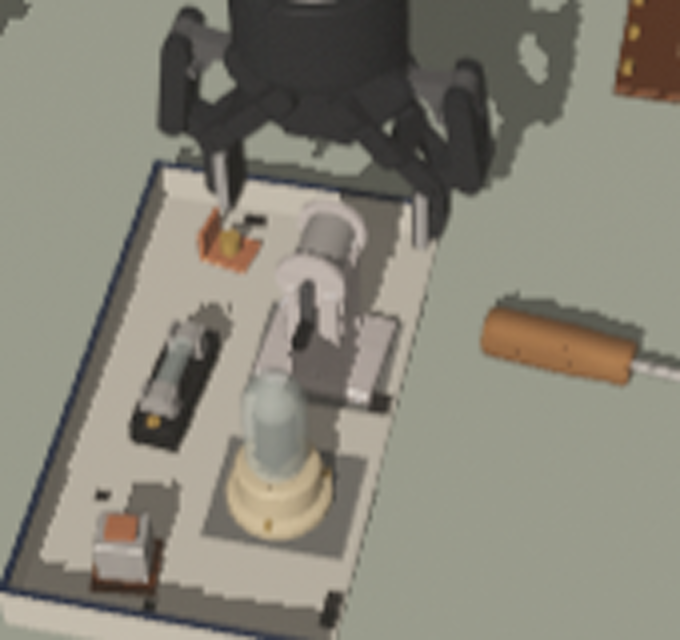

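```bash
python3 -m jog '[0,0,0,0,0,0,0, 0,0,0,0,0,0,0]'; python3 - <<'E'
from h import *
go([.588,-.0205,.043],-7)
E
```

```text
clock: 2.55
position: [0.5878, -0.0175, 0.1036]
ee_rot: [-0.47, 0.468, -0.528, 0.531]
contact_force: [-0.6, -0.0, -0.2]
width: 0.0854
shift [0.3  6.06 0.03] rot [-0.032  0.005  0.   ] steps: 1.0
```

```bash
python3 -m jog '[0,0.3,3,0,0,0,0, 0,0.3,6,0,0,0,0, 0,0.3,6,0,0,0,0, 0,0.3,6,0,0,0,0]'; python3 - <<'E'
from h import *
go([.588,-.0205,.043],-7)
s=get_image("side");crop(s,230,150,400,310,4,"s6.png")
t=get_image("top");crop(t,240,145,400,245,5,"t6.png")
E
```

```text
clock: 3.05
position: [0.5873, -0.0207, 0.043]
ee_rot: [-0.469, 0.468, -0.529, 0.53]
contact_force: [0.3, -0.3, -0.2]
width: 0.0854
shift [-0.03 -0.    0.07] rot [-0.022  0.001  0.   ] steps: 1.0
```

View pics/s6.png

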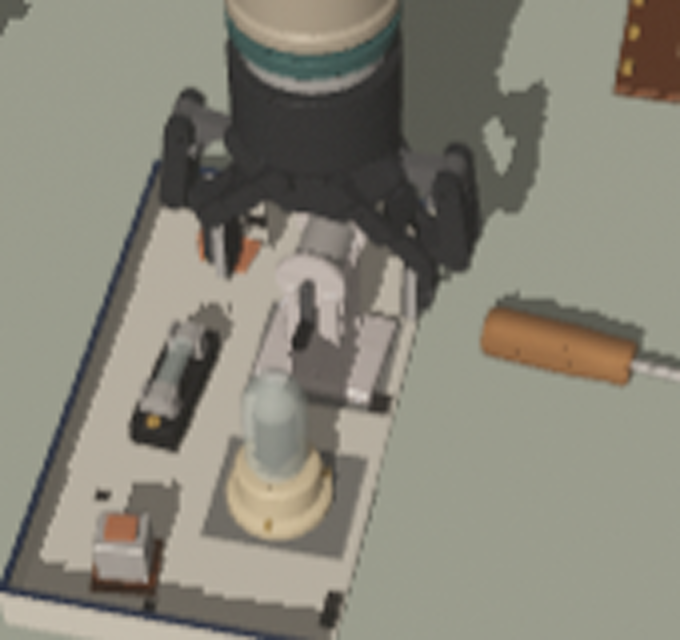

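Fingers straddle the dispenser, which has not moved. I close on it with no shift.

```bash
python3 -m jog '[120,0,0,0,0,0,0, 160,0,0,0,0,0,0, 255,0,0,0,0,0,0, 255,0,0,0,0,0,0, 255,0,0,0,0,0,0, 255,0,0,0,0,0,0, 255,0,0,0,0,0,0, 255,0,0,0,0,0,0]' 50; python3 - <<'E'
from h import *
p,R,s=pose();print(p,s["contact_force"],s["width"])
s=get_image("side");crop(s,230,150,400,310,4,"s7.png")
E
```

```text
clock: 4.15
position: [0.5865, -0.0208, 0.0416]
ee_rot: [-0.469, 0.468, -0.529, 0.53]
contact_force: [1.4, -0.7, 3.4]
width: 0.0294
[ 0.58647026 -0.02077     0.04159257] [ 1.36429898 -0.66956804  3.42281686] 0.029443416751708005
```

View pics/s7.png

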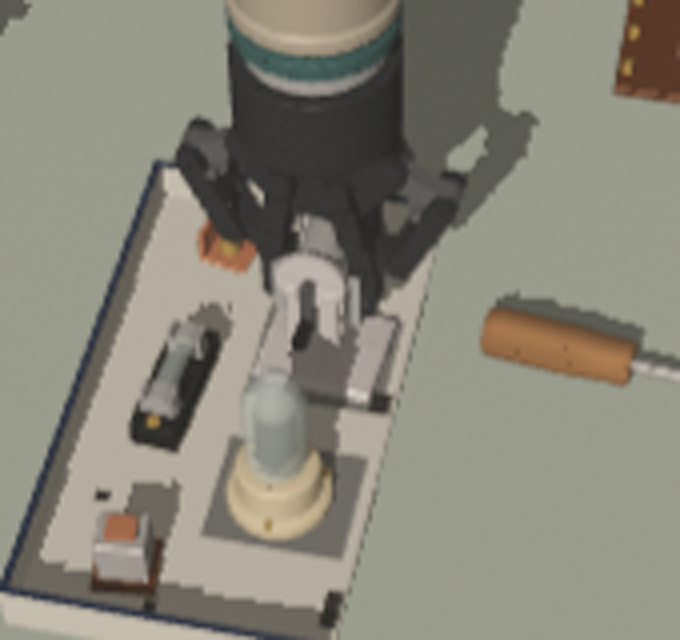

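```bash
python3 -m jog '[255,0,-1,0,0,0,0, 255,0,-3,0,0,0,0, 255,0,-6,0,0,0,0, 255,0,-10,0,0,0,0, 255,0,-12.5,0,0,0,0, 255,0,-12.5,0,0,0,0, 255,0,-12.5,0,0,0,0, 255,0,-12.5,0,0,0,0]'; python3 - <<'E'
from h import *
p,R,s=pose();print(p,s["contact_force"],s["width"])
go([.4376,.322,.167],-2)
go([.4376,.322,.047],-2)
s=get_image("side");crop(s,230,110,400,310,3,"s8.png")
E
```

```text
clock: 5.2
position: [0.5846, -0.0205, 0.1643]
ee_rot: [0.468, -0.469, 0.531, -0.528]
contact_force: [0.3, -0.0, -4.2]
width: 0.0291
[ 0.5846034  -0.0204906   0.16429299] [ 0.33262766 -0.01149408 -4.21705262] 0.029071886163982708
shift [-32.2   -0.19 -18.77] rot [ 0.03  -0.626 -0.003] steps: 6.0
shift [-32.2   11.81 -18.72] rot [ 0.03  -0.626 -0.003] steps: 7.0
```

View pics/s8.png

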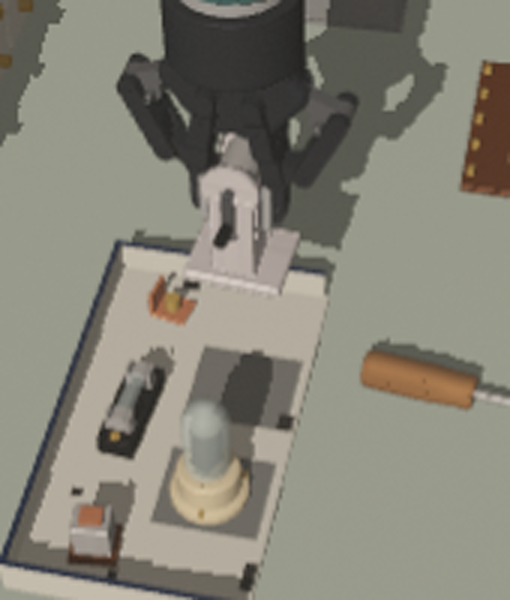

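```bash
python3 -m jog '[255,-3,0,-1.8,0,-0.1,0, 255,-7.5,0,-4.4,0,-0.2,0, 255,-12.5,0,-7.3,0,-0.3,0, 255,-17.5,0,-10.2,0,-0.4,0, 255,-22.5,0,-13.1,0,-0.5,0, 255,-27,0,-15.7,0,-0.6,0, 255,-30.5,0,-17.8,0,-0.63,0, 255,-32.2,0,-18.75,0,-0.63,0, 255,-32.2,0,-18.75,0,-0.63,0, 255,-32.2,0,-18.75,0,-0.63,0, 255,-32.2,0,-18.75,0,-0.63,0, 255,-32.2,0,-18.75,0,-0.63,0]'; python3 - <<'E'
from h import *
p,R,s=pose();print(p,s["contact_force"],s["width"])
go([.4376,.322,.044],-2)
s=get_image("side");crop(s,230,200,480,460,2.5,"s9.png")
E
```

```text
clock: 6.75
position: [0.4397, 0.3209, 0.1663]
ee_rot: [-0.491, 0.491, -0.509, 0.509]
contact_force: [0.1, 0.7, -3.5]
width: 0.0294
[0.43967687 0.32090517 0.16633056] [ 0.05814625  0.73189674 -3.46189494] 0.029351240878450795
shift [-0.1  12.23 -0.21] rot [-0.001 -0.007  0.001] steps: 2.0
```

View pics/s9.png

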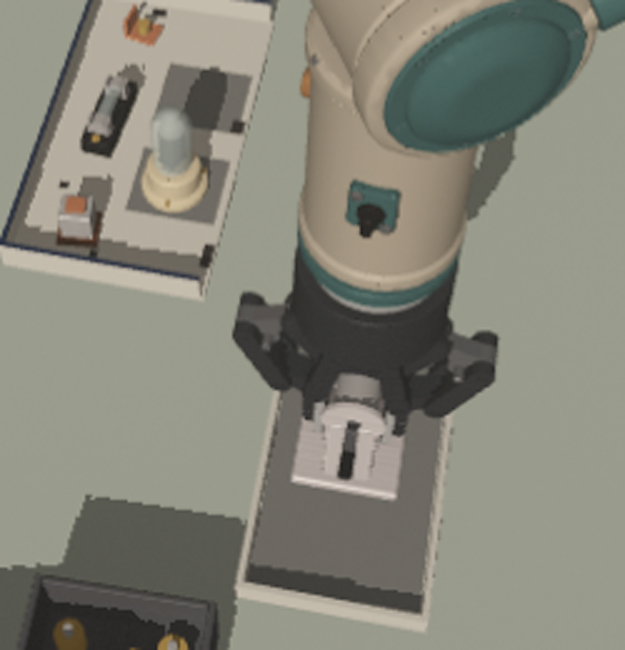

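```bash
python3 -m jog '[255,-0.1,3,-0.2,0,0,0, 255,-0.1,7,-0.2,0,0,0, 255,-0.1,10,-0.2,0,0,0, 255,-0.1,11.5,-0.2,0,0,0, 255,-0.1,12,-0.2,0,0,0, 255,-0.1,12.2,-0.2,0,0,0, 255,-0.1,12.2,-0.2,0,0,0, 255,-0.1,12.2,-0.2,0,0,0]'; python3 - <<'E'
from h import *
p,R,s=pose();print(p,s["contact_force"],s["width"])
E
```

```text
clock: 7.8
position: [0.4378, 0.3232, 0.0452]
ee_rot: [-0.492, 0.491, -0.508, 0.509]
contact_force: [-0.2, 0.7, -4.1]
width: 0.0293
[0.43776647 0.3231848  0.04516455] [-0.23883087  0.66213873 -4.05485693] 0.02931223641072859
```

Not yet in contact (force still carries the weight); go down a little more.

```bash
python3 -m jog '[255,0,0.15,0,0,0,0, 255,0,0.15,0,0,0,0, 255,0,0.3,0,0,0,0, 255,0,0.3,0,0,0,0, 255,0,0.3,0,0,0,0]'; python3 - <<'E'
from h import *
p,R,s=pose();print(p,s["contact_force"],s["width"])
E
```

```text
clock: 8.43
position: [0.4373, 0.3229, 0.0416]
ee_rot: [-0.491, 0.491, -0.509, 0.509]
contact_force: [-0.9, 0.1, 0.6]
width: 0.0292
[0.43733384 0.32289715 0.04158937] [-0.90623336  0.11156844  0.5820633 ] 0.029172679253872635
```

```bash
python3 -m jog '[120,0,0,0,0,0,0, 100,0,0,0,0,0,0, 0,0,0,0,0,0,0, 0,0,0,0,0,0,0, 0,0,0,0,0,0,0, 0,0,-3,0,0,0,0, 0,0,-7,0,0,0,0, 0,0,-12,0,0,0,0, 0,0,-12,0,0,0,0, 0,0,-12,0,0,0,0]'; python3 - <<'E'
from h import *
p,R,s=pose();print(p,s["contact_force"],s["width"])
go([.594,.0685,.165],-7)
s=get_image("side");crop(s,230,200,480,460,2.5,"s10.png")
E
```

```text
clock: 9.68
position: [0.4367, 0.3225, 0.1609]
ee_rot: [0.491, -0.492, 0.509, -0.508]
contact_force: [-0.5, -0.9, -1.3]
width: 0.0855
[0.43669622 0.32254241 0.16092577] [-0.46385248 -0.87192411 -1.34073024] 0.08553335959231402
shift [24.85 -0.41 16.59] rot [0.004 0.629 0.002] steps: 5.0
```

View pics/s10.png

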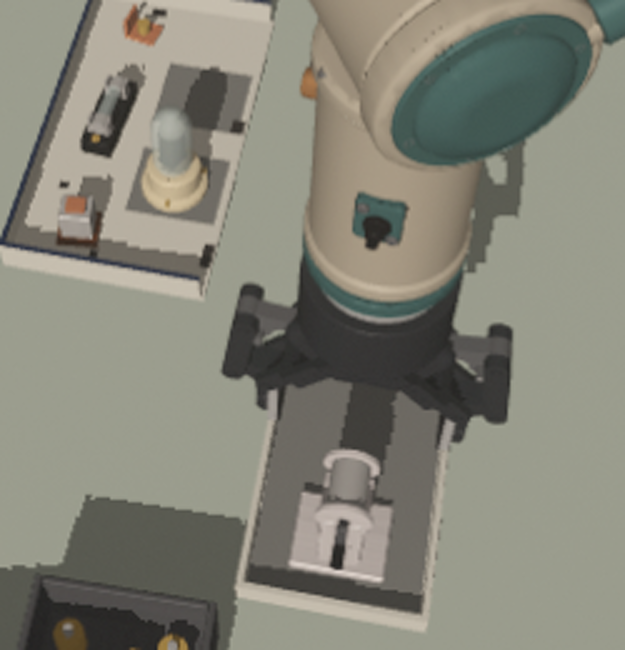

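```bash
python3 -m jog '[0,5,0,3.3,0,0.2,0, 0,10,0,6.6,0,0.4,0, 0,15,0,10,0,0.6,0, 0,20,0,13.3,0,0.63,0, 0,24.85,-0.4,16.6,0,0.63,0, 0,24.85,-0.4,16.6,0,0.63,0, 0,24.85,-0.4,16.6,0,0.63,0, 0,24.85,3,16.6,0,0.63,0, 0,24.85,6,16.6,0,0.63,0, 0,24.85,6,16.6,0,0.63,0, 0,24.85,6,16.6,0,0.63,0, 0,24.85,6,16.6,0,0.63,0]'; python3 - <<'E'
from h import *
p,R,s=pose();print(p,s["contact_force"],s["width"])
go([.594,.0685,.043],-7)
s=get_image("side");crop(s,230,150,400,310,4,"s11.png")
E
```

```text
clock: 11.22
position: [0.5954, 0.0693, 0.1028]
ee_rot: [-0.469, 0.468, -0.529, 0.53]
contact_force: [0.9, -0.2, 0.5]
width: 0.0854
[0.59542208 0.06929142 0.10278546] [ 0.89391939 -0.24145143  0.46100113] 0.08537324747681689
shift [ 0.1   5.98 -0.15] rot [-0.019  0.004 -0.003] steps: 1.0
```

View pics/s11.png

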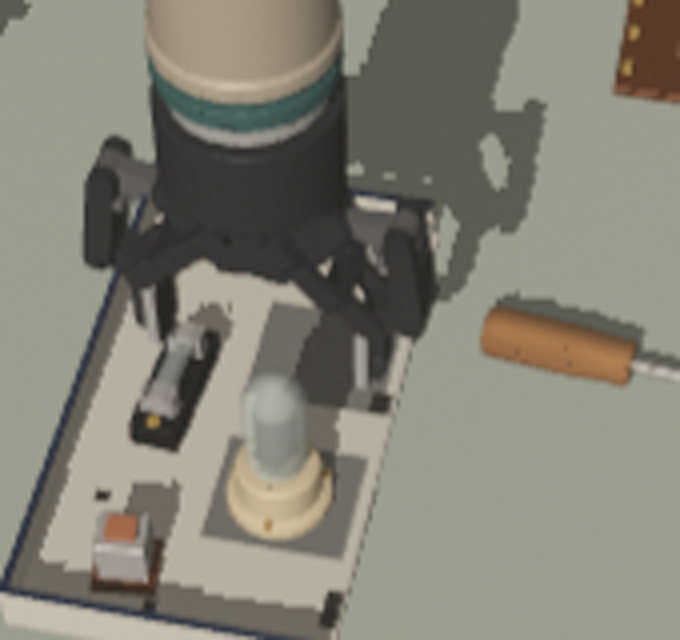

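```bash
python3 -m jog '[0,0.1,3,-0.15,0,0,0, 0,0.1,6,-0.15,0,0,0, 0,0.1,6,-0.15,0,0,0, 0,0.1,6,-0.15,0,0,0, 120,0.1,6,-0.15,0,0,0, 160,0.1,6,-0.15,0,0,0, 255,0.1,6,-0.15,0,0,0, 255,0.1,6,-0.15,0,0,0, 255,0.1,6,-0.15,0,0,0, 255,0.1,6,-0.15,0,0,0, 255,0.1,6,-0.15,0,0,0, 255,0.1,6,-0.15,0,0,0]' 35; python3 - <<'E'
from h import *
p,R,s=pose();print(p,s["contact_force"],s["width"])
s=get_image("side");crop(s,230,150,400,310,4,"s12.png")
E
```

```text
clock: 12.78
position: [0.5934, 0.068, 0.0419]
ee_rot: [-0.469, 0.468, -0.529, 0.53]
contact_force: [0.8, -0.1, 4.4]
width: 0.0289
[0.5933971  0.06796873 0.04192052] [ 0.76764256 -0.13915996  4.38256868] 0.028936131032892814
```

View pics/s12.png

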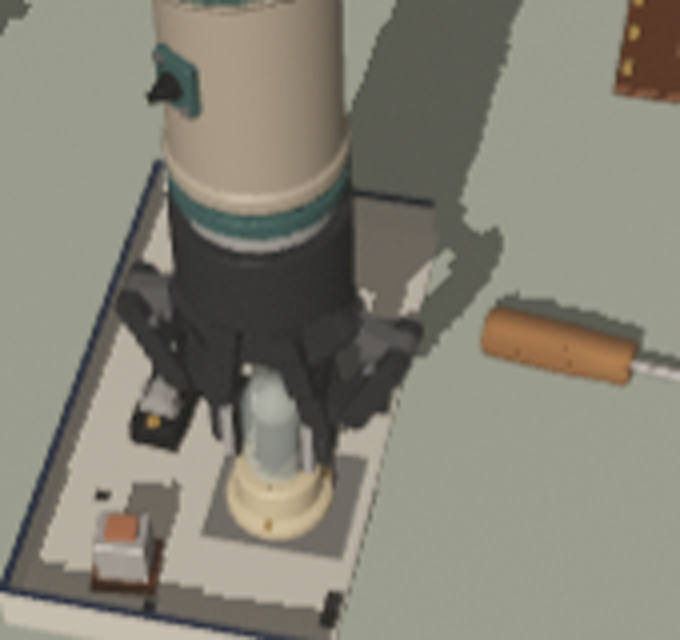

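```bash
python3 -m jog '[255,0,-1,0,0,0,0, 255,0,-3,0,0,0,0, 255,0,-6,0,0,0,0, 255,0,-10,0,0,0,0, 255,0,-12.5,0,0,0,0, 255,0,-12.5,0,0,0,0, 255,0,-12.5,0,0,0,0, 255,0,-12.5,0,0,0,0]'; python3 - <<'E'
from h import *
p,R,s=pose();print(p,s["contact_force"],s["width"])
go([.4344,.232,.166],-2)
s=get_image("side");crop(s,230,110,400,310,3,"s13.png")
E
```

```text
clock: 13.82
position: [0.5918, 0.068, 0.1645]
ee_rot: [0.468, -0.469, 0.53, -0.529]
contact_force: [0.7, -0.2, -0.8]
width: 0.029
[0.5918473  0.06795924 0.16453108] [ 0.70823369 -0.21440937 -0.8196844 ] 0.029035118190912645
shift [-14.36  -0.09 -17.63] rot [ 0.024 -0.626  0.001] steps: 4.0
```

View pics/s13.png

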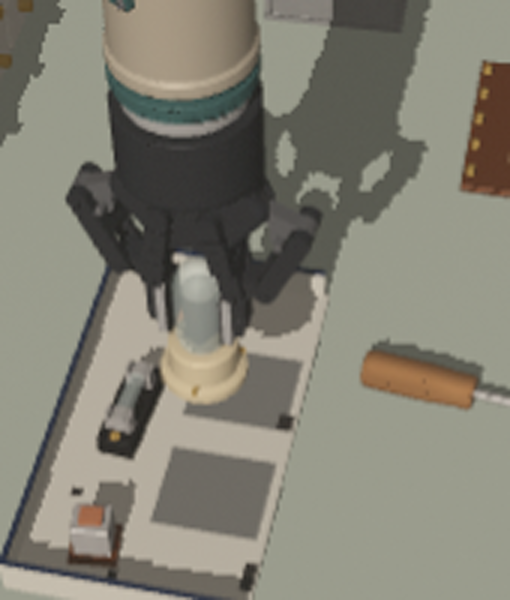

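```bash
python3 -m jog '[255,-2,0,-2.5,0,-0.1,0, 255,-5,0,-6.1,0,-0.2,0, 255,-8.5,0,-10.4,0,-0.4,0, 255,-11.5,0,-14.1,0,-0.55,0, 255,-13.6,0,-16.7,0,-0.63,0, 255,-14.36,0,-17.63,0,-0.63,0, 255,-14.36,0,-17.63,0,-0.63,0, 255,-14.36,0,-17.63,0,-0.63,0, 255,-14.36,0,-17.63,0,-0.63,0, 255,-14.36,3,-17.63,0,-0.63,0, 255,-14.36,6,-17.63,0,-0.63,0, 255,-14.36,6,-17.63,0,-0.63,0]'; python3 - <<'E'
from h import *
p,R,s=pose();print(p,s["contact_force"],s["width"])
go([.4344,.232,.044],-2)
s=get_image("side");crop(s,230,200,480,460,2.5,"s14.png")
E
```

```text
clock: 15.38
position: [0.4342, 0.2308, 0.1044]
ee_rot: [0.489, -0.493, 0.51, -0.508]
contact_force: [-0.1, 0.4, -2.0]
width: 0.029
[0.43420878 0.23078374 0.10443941] [-0.07491841  0.38311137 -2.01476225] 0.028953789645329617
shift [-0.14  6.04  0.04] rot [ 0.035 -0.004  0.015] steps: 1.0
```

View pics/s14.png

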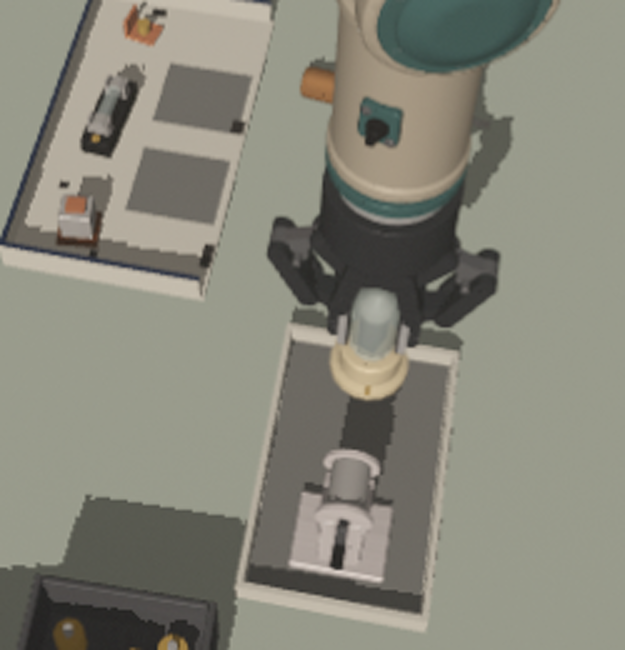

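```bash
python3 -m jog '[255,-0.1,3,0,0,0,0, 255,-0.1,5,0,0,0,0, 255,-0.1,5.8,0,0,0,0, 255,-0.1,6,0,0,0,0, 255,-0.1,6.1,0,0,0,0, 255,-0.1,6.2,0,0,0,0, 255,-0.1,6.2,0,0,0,0, 255,-0.1,6.2,0,0,0,0]'; python3 - <<'E'
from h import *
p,R,s=pose();print(p,s["contact_force"],s["width"])
E
```

```text
clock: 16.42
position: [0.4357, 0.2331, 0.0445]
ee_rot: [-0.491, 0.491, -0.508, 0.509]
contact_force: [-0.5, -0.1, -1.3]
width: 0.0291
[0.43565969 0.23306381 0.04451616] [-0.52097563 -0.05476929 -1.30792976] 0.029075862162622566
```

```bash
python3 -m jog '[255,0,0.1,0,0,0,0, 255,0,0.2,0,0,0,0, 255,0,0.25,0,0,0,0, 255,0,0.25,0,0,0,0, 255,0,0.25,0,0,0,0]'; python3 - <<'E'
from h import *
p,R,s=pose();print(p,s["contact_force"],s["width"])
E
```

```text
clock: 17.05
position: [0.4355, 0.233, 0.0419]
ee_rot: [0.491, -0.491, 0.509, -0.509]
contact_force: [-0.9, 0.7, 2.2]
width: 0.029
[0.43552372 0.23299209 0.04192465] [-0.85962625  0.66418715  2.19280791] 0.028986128432741277
```

Contact on the tray floor (+2 N). Release, then rise.

```bash
python3 -m jog '[120,0,0,0,0,0,0, 100,0,0,0,0,0,0, 0,0,0,0,0,0,0, 0,0,0,0,0,0,0, 0,0,0,0,0,0,0, 0,0,-3,0,0,0,0, 0,0,-7,0,0,0,0, 0,0,-12,0,0,0,0, 0,0,-12,0,0,0,0, 0,0,-12,0,0,0,0]'; python3 - <<'E'
from h import *
p,R,s=pose();print(p,s["contact_force"],s["width"])
go([.6535,.0163,.16],-6.6)
s=get_image("side");crop(s,230,200,480,460,2.5,"s15.png")
t=get_image("top");crop(t,130,150,400,340,2.9,"t15.png")
E
```

```text
clock: 18.3
position: [0.435, 0.2328, 0.1614]
ee_rot: [0.491, -0.492, 0.509, -0.508]
contact_force: [0.3, 0.1, -0.4]
width: 0.0853
[0.43499375 0.23281382 0.1614258 ] [ 0.33068218  0.1170651  -0.44125834] 0.08525222108082559
shift [20.89  0.13 22.58] rot [0.004 0.579 0.001] steps: 5.0
```

View pics/s15.png

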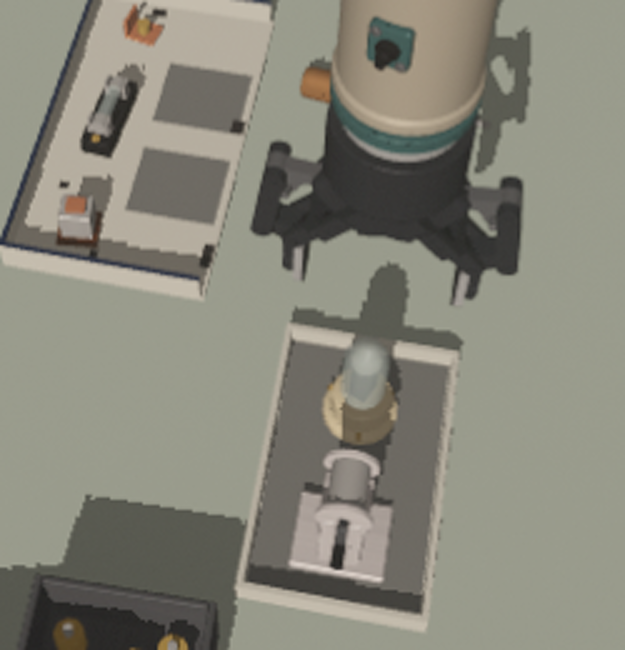

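View pics/t15.png

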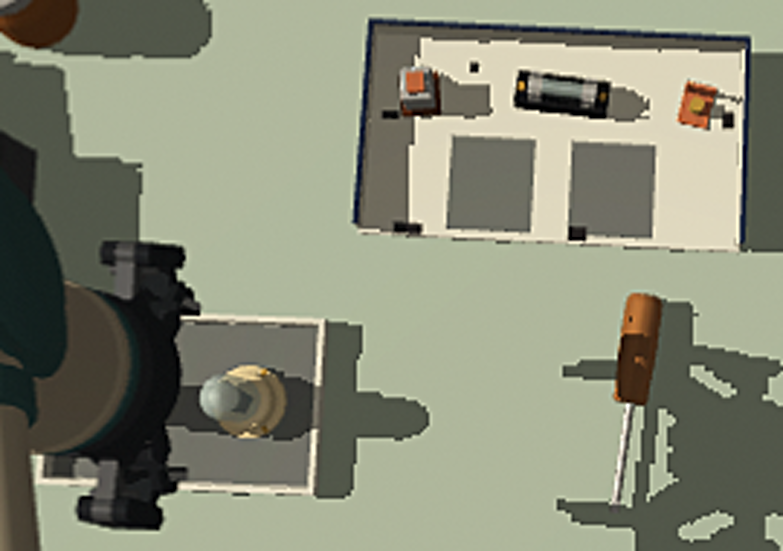

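```bash
python3 -m jog '[0,4.2,0,4.5,0,0.1,0, 0,8.4,0,9,0,0.3,0, 0,12.6,0,13.5,0,0.45,0, 60,16.8,0,18,0,0.58,0, 120,20.9,0,22.6,0,0.58,0, 120,20.9,3,22.6,0,0.58,0, 120,20.9,8,22.6,0,0.58,0, 120,20.9,8,22.6,0,0.58,0, 120,20.9,8,22.6,0,0.58,0, 120,20.9,8,22.6,0,0.58,0]' 35; python3 - <<'E'
from h import *
p,R,s=pose();print(p,s["contact_force"],s["width"])
go([.6535,.0163,.006],-6.6)
s=get_image("side");crop(s,220,150,390,310,4,"s16.png")
E
```

```text
clock: 19.65
position: [0.6557, 0.0165, 0.084]
ee_rot: [-0.471, 0.469, -0.527, 0.529]
contact_force: [0.3, -0.3, 0.7]
width: 0.0452
[0.65566736 0.01652653 0.08395518] [ 0.34700992 -0.3039742   0.71499653] 0.045161452596987485
shift [ 0.05  7.79 -0.24] rot [-0.028  0.002 -0.001] steps: 2.0
```

View pics/s16.png

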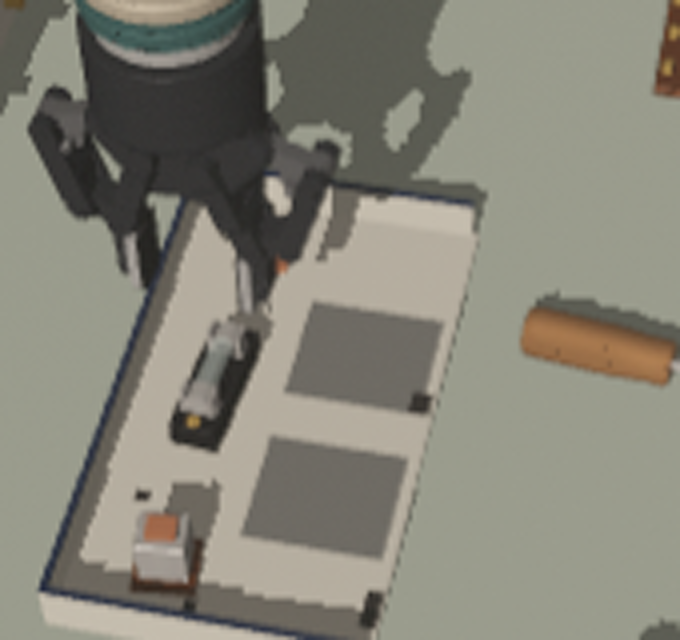

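```bash
python3 -m jog '[135,0.05,2,-0.2,0,0,0, 135,0.05,4,-0.2,0,0,0, 135,0.05,4,-0.2,0,0,0, 135,0.05,4,-0.2,0,0,0]'; python3 - <<'E'
from h import *
p,R,s=pose();print(p,s["contact_force"],s["width"])
go([.6535,.0163,.006],-6.6)
s=get_image("side");crop(s,220,150,390,310,4,"s17.png")
t=get_image("top");crop(t,240,120,400,245,5,"t17.png")
E
```

```text
clock: 20.2
position: [0.6532, 0.0161, 0.0433]
ee_rot: [-0.471, 0.47, -0.527, 0.529]
contact_force: [-0.3, 0.3, 0.2]
width: 0.04
[0.6532155  0.01614351 0.04330384] [-0.34415489  0.31965155  0.18203079] 0.03999991708138183
shift [-0.02  3.73  0.02] rot [-0.019 -0.    -0.001] steps: 1.0
```

View pics/s17.png

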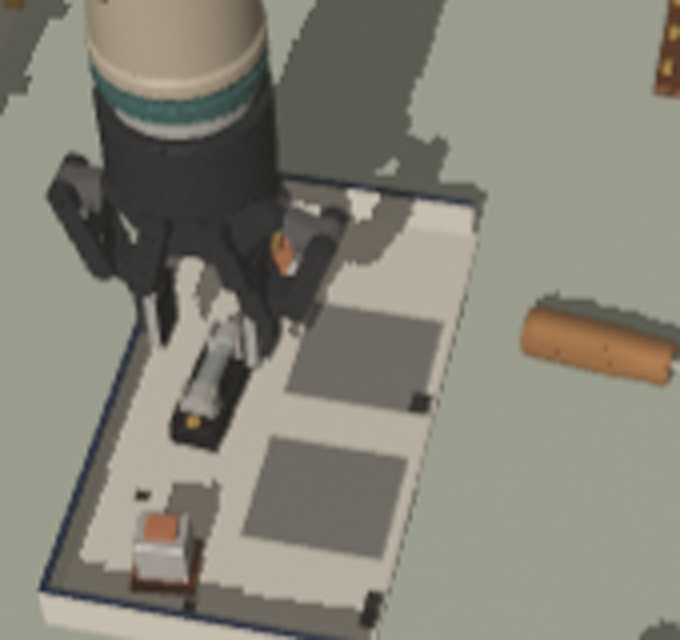

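View pics/t17.png

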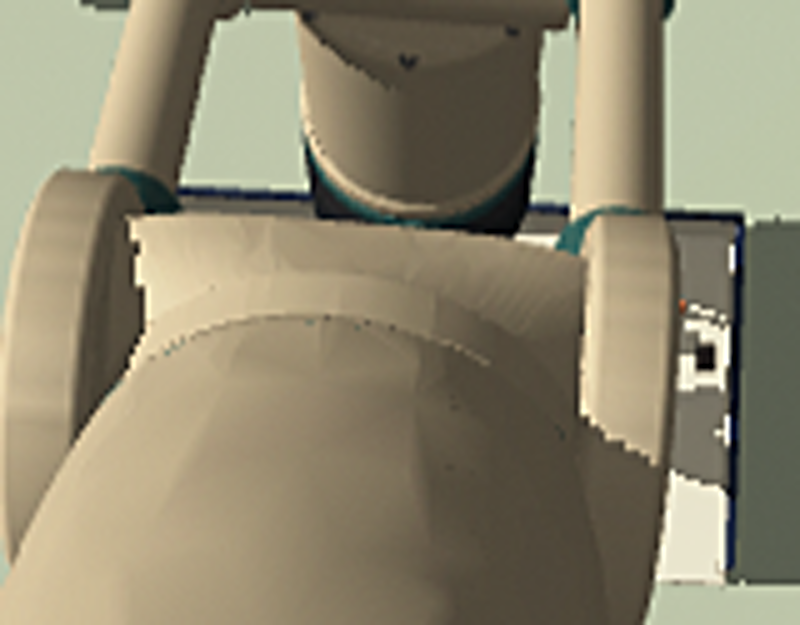

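```bash
python3 -m jog '[135,0,1.5,0,0,0,0, 135,0,3,0,0,0,0, 135,0,3.5,0,0,0,0, 135,0,3.5,0,0,0,0, 135,0,3.5,0,0,0,0]'; python3 - <<'E'
from h import *
p,R,s=pose();print(p,s["contact_force"],s["width"])
s=get_image("side");crop(s,220,150,390,310,4,"s18.png")
E
```

```text
clock: 20.92
position: [0.6525, 0.0161, 0.007]
ee_rot: [-0.47, 0.47, -0.528, 0.528]
contact_force: [-0.3, 0.9, -0.1]
width: 0.0402
[0.65250743 0.01607038 0.00695507] [-0.32285237  0.86292461 -0.11657957] 0.0402159831732146
```

View pics/s18.png

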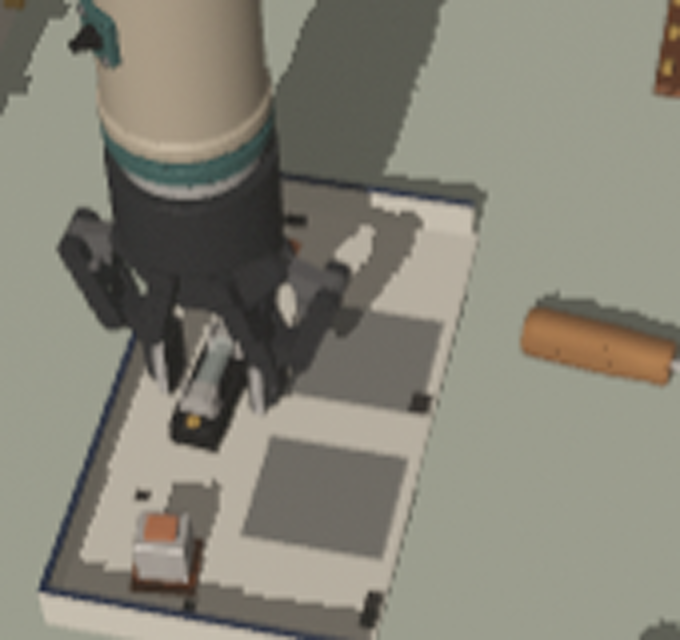

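```bash
python3 -m jog '[150,0,0,0,0,0,0, 165,0,0,0,0,0,0, 180,0,0,0,0,0,0, 255,0,0,0,0,0,0, 255,0,0,0,0,0,0, 255,0,0,0,0,0,0, 255,0,0,0,0,0,0]' 35; python3 - <<'E'
from h import *
p,R,s=pose();print(p,s["contact_force"],s["width"])
s=get_image("side");crop(s,220,150,390,310,4,"s19.png")
E
```

```text
clock: 21.85
position: [0.6526, 0.0161, 0.0073]
ee_rot: [-0.471, 0.47, -0.528, 0.528]
contact_force: [0.1, 0.3, 6.1]
width: 0.0231
[0.65263284 0.01606126 0.00728731] [0.07142271 0.30816673 6.07809776] 0.02307632466937181
```

View pics/s19.png

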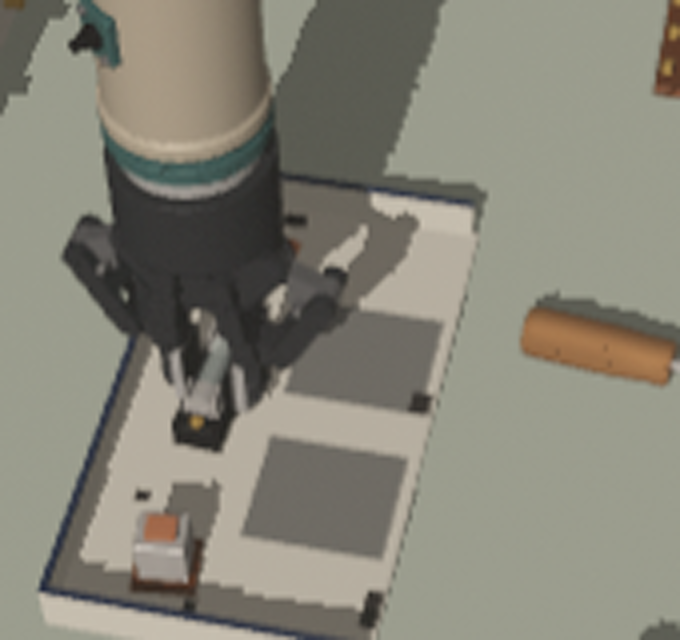

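```bash
python3 -m jog '[255,0,-1,0,0,0,0, 255,0,-3,0,0,0,0, 255,0,-6,0,0,0,0, 255,0,-9,0,0,0,0, 255,0,-10,0,0,0,0, 255,0,-10,0,0,0,0, 255,0,-10,0,0,0,0, 255,0,-10,0,0,0,0]'; python3 - <<'E'
from h import *
p,R,s=pose();print(p,s["contact_force"],s["width"])
s=get_image("side");crop(s,220,110,390,310,3,"s20.png")
go([.4116,-.293,.107],-2)
E
```

```text
clock: 22.9
position: [0.6513, 0.0162, 0.1053]
ee_rot: [0.47, -0.471, 0.529, -0.527]
contact_force: [-0.2, -0.5, -1.5]
width: 0.0233
[0.65130414 0.0161655  0.10533679] [-0.22655274 -0.52432583 -1.46691241] 0.023315642792735045
shift [ 33.47  -0.1  -20.28] rot [ 0.016 -0.576 -0.001] steps: 7.0
```

View pics/s20.png

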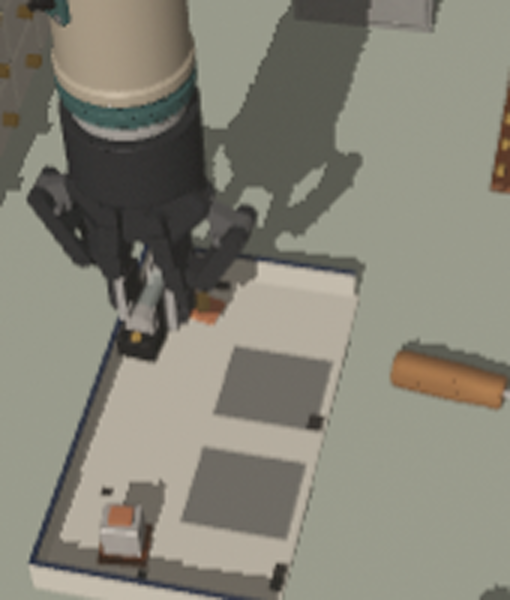

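```bash
python3 -m jog '[255,3,0,-1.8,0,-0.1,0, 255,8,0,-4.85,0,-0.2,0, 255,13,0,-7.9,0,-0.3,0, 255,18,0,-10.9,0,-0.4,0, 255,23,0,-13.9,0,-0.5,0, 255,28,0,-17,0,-0.55,0, 255,31.5,0,-19.1,0,-0.58,0, 255,33.45,0,-20.25,0,-0.58,0, 255,33.45,0,-20.25,0,-0.58,0, 255,33.45,0,-20.25,0,-0.58,0, 255,33.45,3,-20.25,0,-0.58,0, 255,33.45,3,-20.25,0,-0.58,0]'; python3 - <<'E'
from h import *
p,R,s=pose();print(p,s["contact_force"],s["width"])
s=get_image("side");crop(s,330,40,490,200,4,"s21.png")
t=get_image("top");crop(t,400,200,560,350,4,"t21.png")
go([.4116,-.293,.011],-2)
E
```

```text
clock: 24.45
position: [0.4117, -0.2905, 0.0751]
ee_rot: [0.492, -0.492, 0.51, -0.506]
contact_force: [-0.1, 0.4, -1.1]
width: 0.0232
[ 0.41170199 -0.29054281  0.07512363] [-0.09967288  0.36014586 -1.10732905] 0.023235795829640863
shift [ 0.09  6.59 -0.14] rot [ 0.002  0.013 -0.004] steps: 2.0
```

View pics/s21.png

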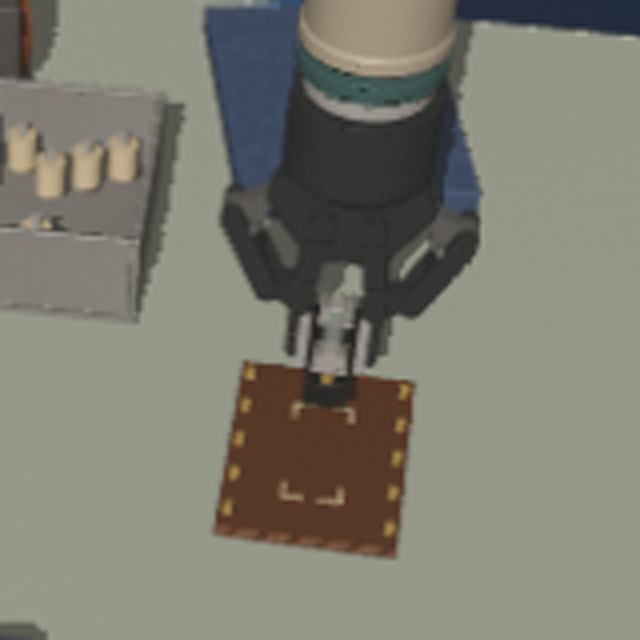

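View pics/t21.png

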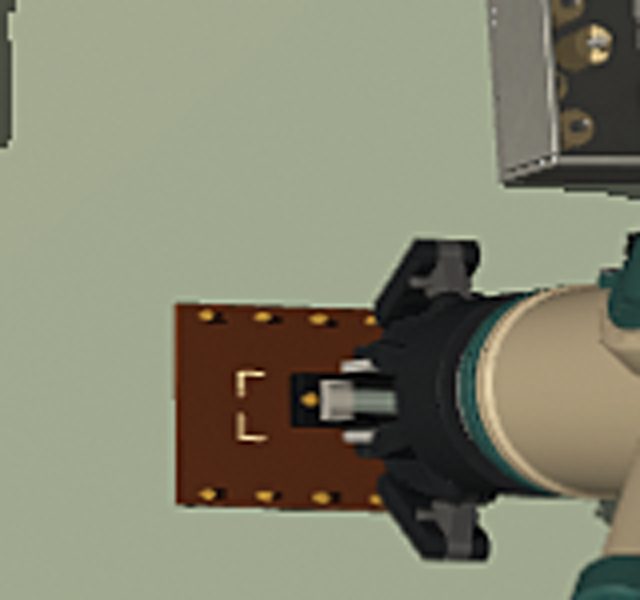

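```bash
python3 - <<'E'
from h import *
t=get_image("top");s=get_image("side");p,R,st=pose();print(p)
print(onz(t,np.array([(292,375),(291,425)])/4+[399.6,199.6],.088)*1e3)
print(onz(s,np.array([(305,402),(351,405)])/4+[329.6,39.6],.072)*1e3)
E
```

```text
[ 0.41342075 -0.29294659  0.0775938 ]
[[ 425.40514801 -254.24428896   88.        ]
 [ 402.96158857 -252.76394343   88.        ]]
[[ 423.22126202 -258.40675515   72.        ]
 [ 399.02480221 -259.825692     72.        ]]
```

```bash
python3 -m jog '[255,0.2,2,-0.15,0,0,0, 255,0.2,4,-0.15,0,0,0, 255,0.2,5.5,-0.15,0,0,0, 255,0.2,6.3,-0.15,0,0,0, 255,0.2,6.6,-0.15,0,0,0, 255,0.2,6.6,-0.15,0,0,0, 255,0.2,6.6,-0.15,0,0,0]'; python3 - <<'E'
from h import *
p,R,s=pose();print(p,s["contact_force"],s["width"])
s=get_image("side");crop(s,330,40,490,200,4,"s22.png")
E
```

```text
clock: 25.52
position: [0.4113, -0.2951, 0.0113]
ee_rot: [-0.491, 0.491, -0.508, 0.509]
contact_force: [0.6, -0.2, 0.2]
width: 0.023
[ 0.41131297 -0.29511458  0.01131634] [ 0.61562411 -0.20136934  0.16808692] 0.022959661736916687
```

View pics/s22.png

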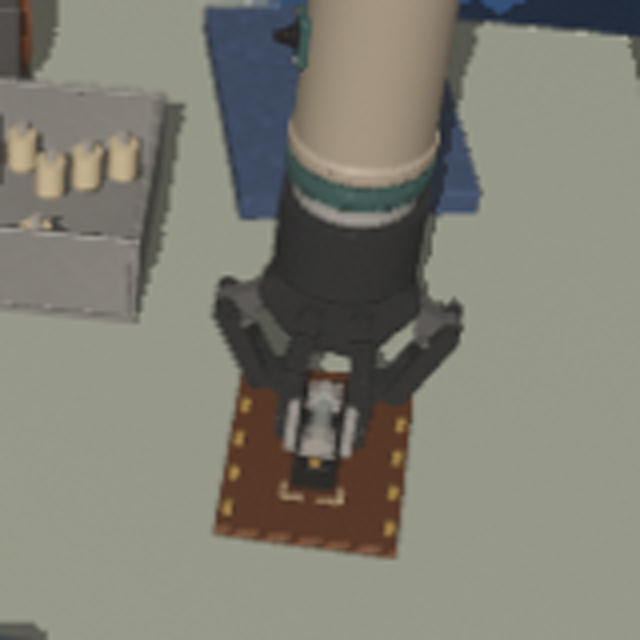

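```bash
python3 -m jog '[255,0,0.1,0,0,0,0, 255,0,0.15,0,0,0,0, 255,0,0.2,0,0,0,0, 255,0,0.2,0,0,0,0, 255,0,0.2,0,0,0,0]'; python3 - <<'E'
from h import *
p,R,s=pose();print(p,s["contact_force"],s["width"])
E
```

```text
clock: 26.2
position: [0.411, -0.2948, 0.0092]
ee_rot: [-0.491, 0.491, -0.508, 0.509]
contact_force: [-1.1, 1.5, 5.6]
width: 0.0232
[ 0.41095543 -0.29484303  0.00923045] [-1.08290956  1.4663944   5.6439304 ] 0.0232468473133103
```

```bash
python3 -m jog '[170,0,0,0,0,0,0, 150,0,0,0,0,0,0, 135,0,0,0,0,0,0, 135,0,0,0,0,0,0, 135,0,0,0,0,0,0, 135,0,-2,0,0,0,0, 135,0,-5,0,0,0,0, 100,0,-10,0,0,0,0, 0,0,-15,0,0,0,0, 0,0,-15,0,0,0,0, 0,0,-15,0,0,0,0]'; python3 - <<'E'
from h import *
p,R,s=pose();print(p,s["contact_force"],s["width"])
s=get_image("side");crop(s,330,40,490,200,4,"s23.png")
go([.4376,.3229,.167],-2)
E
```

```text
clock: 27.58
position: [0.4105, -0.2943, 0.1583]
ee_rot: [0.491, -0.491, 0.509, -0.508]
contact_force: [0.2, 0.3, -0.4]
width: 0.0855
[ 0.41049067 -0.29434732  0.15832959] [ 0.24791715  0.34116826 -0.37354101] 0.08554389740469842
shift [-61.75  -0.83   0.62] rot [ 0.013  0.004 -0.013] steps: 10.0
```

View pics/s23.png

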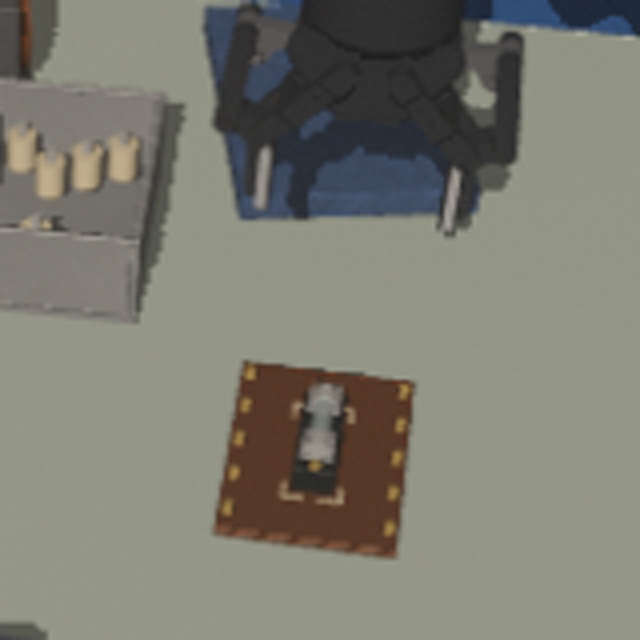

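```bash
python3 - <<'E'
from h import *
s=get_image("side");t=get_image("top")
X=onz(s,np.array([(290,488),(337,493)])/4+[329.6,39.6],.006)*1e3;print(X)
crop(t,430,265,530,340,6,"t24.png")
E
```

```text
[[ 424.84172553 -261.68131514    6.        ]
 [ 398.95706644 -261.73557573    6.        ]]
```

View pics/t24.png

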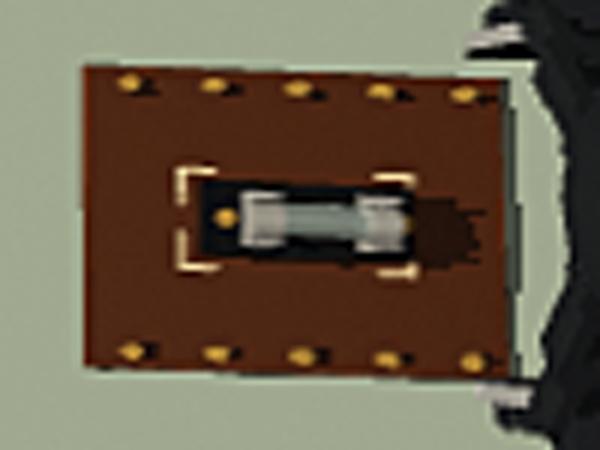

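```bash
python3 -m jog '[0,-6,-0.8,0.1,0,0,0, 0,-12,-0.8,0.1,0,0,0, 0,-18,-0.8,0.2,0,0,0, 0,-24,-0.8,0.3,0,0,0, 0,-30,-0.8,0.4,0,0,0, 0,-36,-0.8,0.5,0,0,0, 0,-42,-0.8,0.6,0,0,0, 0,-48,-0.8,0.6,0,0,0, 0,-54,-0.8,0.6,0,0,0, 0,-59,-0.8,0.6,0,0,0, 0,-61.75,-0.8,0.6,0,0,0, 0,-61.75,-0.8,0.6,0,0,0]'; python3 -m jog '[0,0,0,0,0,0,0, 0,0,0,0,0,0,0, 0,0,0,0,0,0,0]'; python3 - <<'E'
from h import *
p,R,s=pose();print(p,s["contact_force"],s["width"])
go([.4373,.3229,.0425],-2)
s=get_image("side");crop(s,230,200,480,460,2.5,"s25.png")
E
```

```text
clock: 29.22
position: [0.4375, 0.3236, 0.1651]
ee_rot: [0.491, -0.493, 0.508, -0.507]
contact_force: [-0.6, -1.0, -0.9]
width: 0.0853
clock: 29.6
position: [0.4383, 0.3211, 0.1669]
ee_rot: [-0.491, 0.491, -0.509, 0.509]
contact_force: [0.6, -0.5, 0.5]
width: 0.0857
[0.43827492 0.32113911 0.16687898] [ 0.59434842 -0.47696128  0.48916367] 0.08571454936051791
shift [-0.17 12.44 -0.1 ] rot [ 0.    -0.006  0.001] steps: 2.0
```

View pics/s25.png

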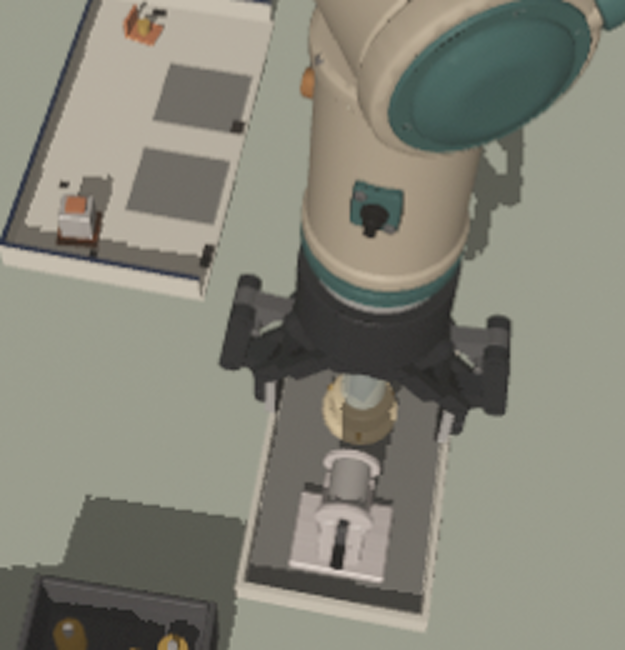

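```bash
python3 -m jog '[0,-0.15,4,-0.1,0,0,0, 0,-0.15,8,-0.1,0,0,0, 0,-0.15,11,-0.1,0,0,0, 0,-0.15,12.4,-0.1,0,0,0, 0,-0.15,12.4,-0.1,0,0,0, 0,-0.15,12.4,-0.1,0,0,0]'; python3 - <<'E'
from h import *
p,R,s=pose();print(p,s["contact_force"],s["width"])
go([.4373,.3229,.0425],-2)
E
python3 -m jog '[120,0,0,0,0,0,0, 160,0,0,0,0,0,0, 255,0,0,0,0,0,0, 255,0,0,0,0,0,0, 255,0,0,0,0,0,0, 255,0,0,0,0,0,0, 255,0,0,0,0,0,0, 255,0,0,0,0,0,0]' 50
```

```text
clock: 30.4
position: [0.4383, 0.3241, 0.044]
ee_rot: [-0.492, 0.49, -0.508, 0.509]
contact_force: [-0.7, 0.1, 0.9]
width: 0.0854
[0.43828718 0.32413717 0.04404197] [-0.69975988  0.08573069  0.88590869] 0.0853959692675785
shift [ 0.13  0.15 -0.09] rot [-0.016  0.003 -0.01 ] steps: 1.0
clock: 31.4
position: [0.4378, 0.3239, 0.0433]
ee_rot: [-0.492, 0.491, -0.508, 0.509]
contact_force: [0.4, -1.0, 5.5]
width: 0.0293
```

```bash
python3 -m jog '[255,0,-1,0,0,0,0, 255,0,-3,0,0,0,0, 255,0,-6,0,0,0,0, 255,0,-10,0,0,0,0, 255,0,-12.5,0,0,0,0, 255,0,-12.5,0,0,0,0, 255,0,-12.5,0,0,0,0, 255,0,-12.5,0,0,0,0]'; python3 - <<'E'
from h import *
p,R,s=pose();print(p,s["contact_force"],s["width"])
s=get_image("side");crop(s,230,150,480,460,2,"s26.png")
go([.5868,-.0198,.167],-7)
E
```

```text
clock: 32.4
position: [0.4361, 0.323, 0.166]
ee_rot: [0.49, -0.493, 0.509, -0.508]
contact_force: [0.7, 0.8, -3.2]
width: 0.0292
[0.43606193 0.32300074 0.16595548] [ 0.74928451  0.80907951 -3.19662106] 0.02920233916703795
shift [33.75 -0.07 16.22] rot [0.02  0.628 0.012] steps: 6.0
```

View pics/s26.png

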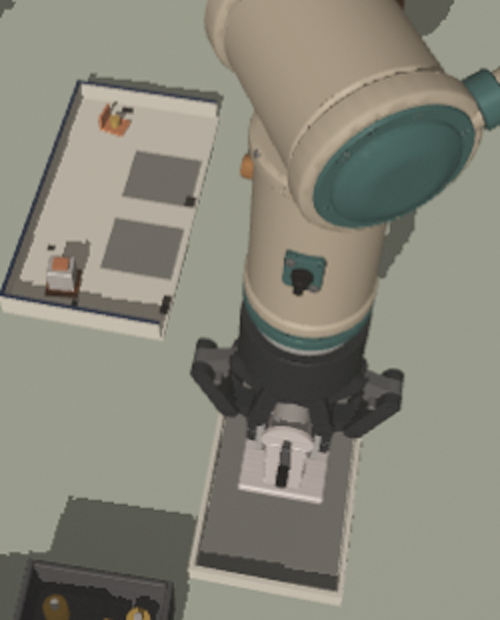

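```bash
python3 -m jog '[255,3,0,1.4,0,0.1,0, 255,7.5,0,3.6,0,0.2,0, 255,12.5,0,6,0,0.3,0, 255,17.5,0,8.4,0,0.4,0, 255,22.5,0,10.8,0,0.5,0, 255,27.5,0,13.2,0,0.6,0, 255,31.5,0,15.1,0,0.63,0, 255,33.75,0,16.2,0,0.63,0, 255,33.75,0,16.2,0,0.63,0, 255,33.75,0,16.2,0,0.63,0, 255,33.75,0,16.2,0,0.63,0, 255,33.75,0,16.2,0,0.63,0]'; python3 - <<'E'
from h import *
p,R,s=pose();print(p,s["contact_force"],s["width"])
go([.5868,-.0198,.046],-7)
E
```

```text
clock: 33.95
position: [0.5872, -0.0181, 0.1679]
ee_rot: [0.469, -0.469, 0.529, -0.529]
contact_force: [0.7, -0.7, -3.3]
width: 0.0293
[ 0.58716678 -0.01808772  0.16792897] [ 0.66210974 -0.68177577 -3.27566809] 0.029308905753946728
shift [ 1.800e-01  1.219e+01 -1.000e-02] rot [ 0.001  0.01  -0.002] steps: 2.0
```

```bash
python3 -m jog '[255,0.15,3,0,0,0,0, 255,0.15,7,0,0,0,0, 255,0.15,10,0,0,0,0, 255,0.15,11.5,0,0,0,0, 255,0.15,12,0,0,0,0, 255,0.15,12.15,0,0,0,0, 255,0.15,12.15,0,0,0,0, 255,0.15,12.15,0,0,0,0]'; python3 - <<'E'
from h import *
p,R,s=pose();print(p,s["contact_force"],s["width"])
go([.5868,-.0198,.0435],-7)
s=get_image("side");crop(s,230,150,400,310,4,"s27.png")
E
```

```text
clock: 34.95
position: [0.588, -0.0208, 0.0472]
ee_rot: [-0.469, 0.468, -0.529, 0.53]
contact_force: [0.2, 0.1, -3.4]
width: 0.0292
[ 0.58799196 -0.02081157  0.04720437] [ 0.17935323  0.10256938 -3.37301512] 0.029205784956596207
shift [-0.09  0.37 -0.13] rot [-0.013 -0.001 -0.   ] steps: 1.0
```

View pics/s27.png

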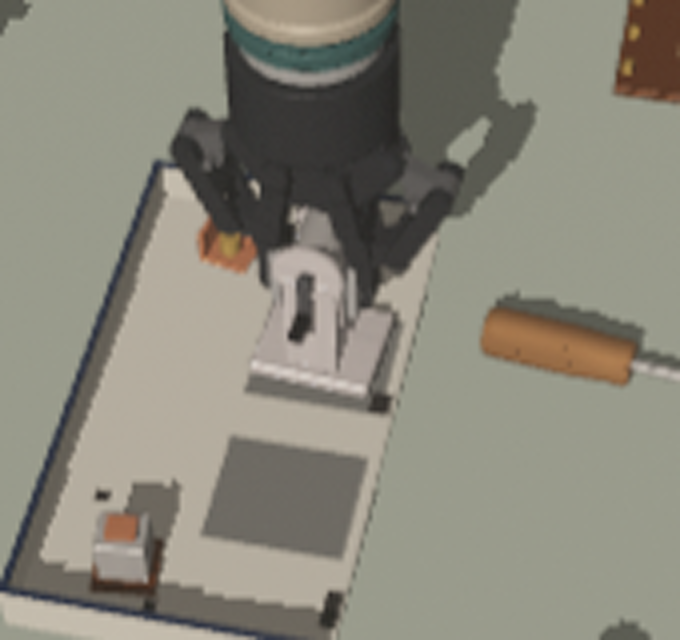

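```bash
python3 -m jog '[255,-0.1,0.15,-0.1,0,0,0, 255,-0.1,0.25,-0.1,0,0,0, 255,-0.1,0.4,-0.1,0,0,0, 255,-0.1,0.4,-0.1,0,0,0, 255,-0.1,0.4,-0.1,0,0,0]'; python3 - <<'E'
from h import *
p,R,s=pose();print(p,s["contact_force"],s["width"])
E
```

```text
clock: 35.62
position: [0.5864, -0.0195, 0.0433]
ee_rot: [-0.469, 0.468, -0.53, 0.53]
contact_force: [-2.4, 0.7, 6.0]
width: 0.0291
[ 0.58642958 -0.01954329  0.04330488] [-2.36683322  0.74940628  5.98027446] 0.029112247123572386
```

Touching down (+6 N). Release and rise.

```bash
python3 -m jog '[120,0,0,0,0,0,0, 100,0,0,0,0,0,0, 0,0,0,0,0,0,0, 0,0,0,0,0,0,0, 0,0,0,0,0,0,0, 0,0,-3,0,0,0,0, 0,0,-7,0,0,0,0, 0,0,-12,0,0,0,0, 0,0,-12,0,0,0,0, 0,0,-12,0,0,0,0]' 35; python3 - <<'E'
from h import *
p,R,s=pose();print(p,s["contact_force"],s["width"])
go([.4350,.2328,.165],-2)
s=get_image("side");crop(s,230,110,400,310,3,"s28.png")
E
```

```text
clock: 36.88
position: [0.5859, -0.0195, 0.1619]
ee_rot: [0.468, -0.469, 0.53, -0.529]
contact_force: [0.0, 0.2, -0.6]
width: 0.0854
[ 0.5859272  -0.01951052  0.16186803] [ 0.04415056  0.20367839 -0.5996514 ] 0.08539548125124398
shift [-23.2   -0.3  -18.06] rot [ 0.005 -0.626 -0.001] steps: 5.0
```

View pics/s28.png

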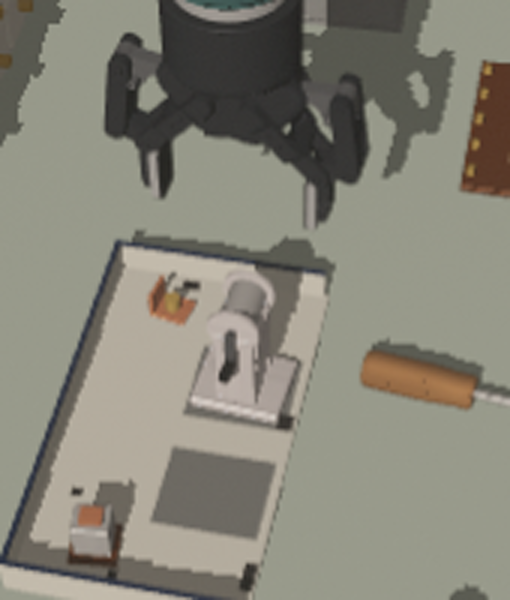

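Dispenser is back upright. Now the tube.

```bash
python3 -m jog '[0,-4.6,-0.3,-3.6,0,-0.1,0, 0,-9.2,-0.3,-7.2,0,-0.3,0, 0,-13.9,-0.3,-10.8,0,-0.5,0, 0,-18.5,-0.3,-14.4,0,-0.63,0, 0,-23.2,-0.3,-18.05,0,-0.63,0, 0,-23.2,-0.3,-18.05,0,-0.63,0, 0,-23.2,-0.3,-18.05,0,-0.63,0, 0,-23.2,3,-18.05,0,-0.63,0, 0,-23.2,6,-18.05,0,-0.63,0, 0,-23.2,6,-18.05,0,-0.63,0, 0,-23.2,6,-18.05,0,-0.63,0, 0,-23.2,6,-18.05,0,-0.63,0]'; python3 - <<'E'
from h import *
p,R,s=pose();print(p,s["contact_force"],s["width"])
go([.4355,.233,.0435],-2)
s=get_image("side");crop(s,230,200,480,460,2.5,"s29.png")
E
```

```text
clock: 38.42
position: [0.437, 0.2327, 0.1035]
ee_rot: [-0.492, 0.49, -0.508, 0.509]
contact_force: [-0.1, 0.0, -0.1]
width: 0.0852
[0.43695636 0.23265676 0.10348956] [-0.14400972  0.02318213 -0.05411546] 0.0852415309755188
shift [-0.02  6.   -0.16] rot [-0.017 -0.002 -0.007] steps: 1.0
```

View pics/s29.png

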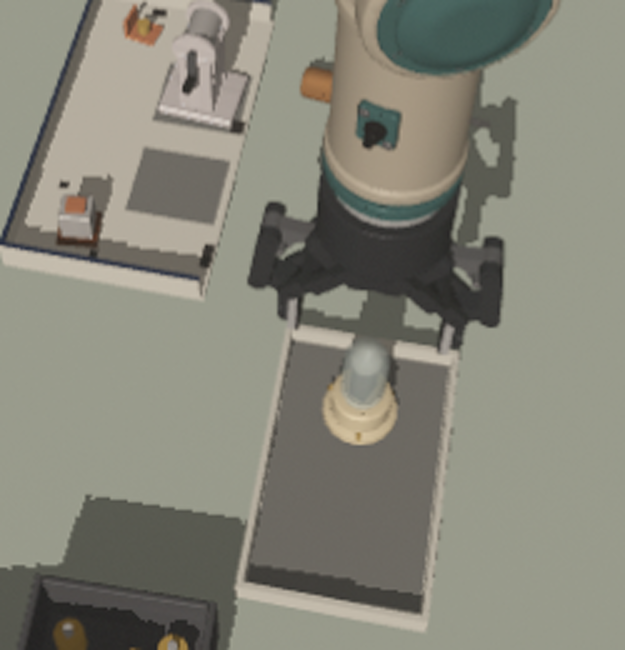

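```bash
python3 -m jog '[0,0,3,-0.15,0,0,0, 0,0,6,-0.15,0,0,0, 0,0,6,-0.15,0,0,0, 0,0,6,-0.15,0,0,0, 120,0,6,-0.15,0,0,0, 160,0,6,-0.15,0,0,0, 255,0,6,-0.15,0,0,0, 255,0,6,-0.15,0,0,0, 255,0,6,-0.15,0,0,0, 255,0,6,-0.15,0,0,0, 255,0,6,-0.15,0,0,0, 255,0,6,-0.15,0,0,0]' 35; python3 - <<'E'
from h import *
p,R,s=pose();print(p,s["contact_force"],s["width"])
E
python3 -m jog '[255,0,-1,0,0,0,0, 255,0,-3,0,0,0,0, 255,0,-6,0,0,0,0, 255,0,-10,0,0,0,0, 255,0,-12.5,0,0,0,0, 255,0,-12.5,0,0,0,0, 255,0,-12.5,0,0,0,0, 255,0,-12.5,0,0,0,0]'; python3 - <<'E'
from h import *
p,R,s=pose();print(p,s["contact_force"],s["width"])
go([.5935,.068,.167],-7)
s=get_image("side");crop(s,230,150,480,460,2,"s30.png")
E
```

```text
clock: 39.98
position: [0.4345, 0.2329, 0.0427]
ee_rot: [-0.492, 0.491, -0.508, 0.509]
contact_force: [-0.7, -0.1, 6.1]
width: 0.0291
[0.4344707  0.23291526 0.04274465] [-0.73431024 -0.07865533  6.12691227] 0.029130850402364915
clock: 40.98
position: [0.4331, 0.2324, 0.1658]
ee_rot: [0.49, -0.492, 0.509, -0.508]
contact_force: [-0.1, -0.2, -1.0]
width: 0.0293
[0.43311596 0.23237753 0.16581541] [-0.13328942 -0.16641945 -0.97834326] 0.029308960880913906
shift [15.88 -0.15 16.59] rot [0.021 0.629 0.009] steps: 4.0
```

View pics/s30.png

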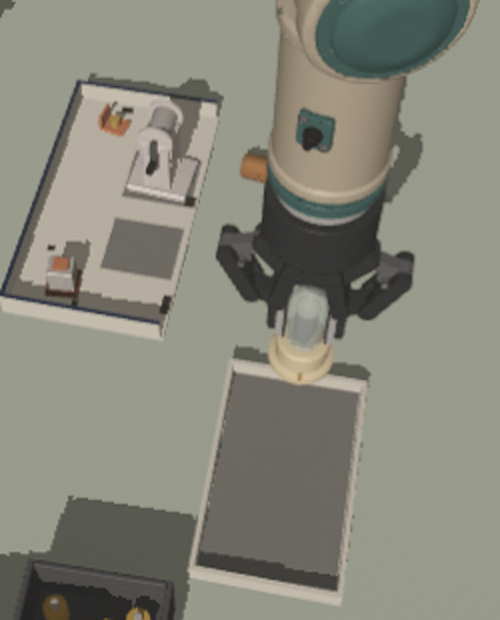

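```bash
python3 -m jog '[255,2,0,2.1,0,0.1,0, 255,5,0,5.2,0,0.2,0, 255,9,0,9.4,0,0.4,0, 255,12.5,0,13.1,0,0.55,0, 255,15,0,15.7,0,0.63,0, 255,15.9,0,16.6,0,0.63,0, 255,15.9,0,16.6,0,0.63,0, 255,15.9,0,16.6,0,0.63,0, 255,15.9,0,16.6,0,0.63,0, 255,15.9,0,16.6,0,0.63,0, 255,15.9,0,16.6,0,0.63,0]'; python3 - <<'E'
from h import *
p,R,s=pose();print(p,s["contact_force"],s["width"])
go([.5935,.068,.046],-7)
E
```

```text
clock: 42.4
position: [0.5944, 0.0686, 0.1675]
ee_rot: [-0.469, 0.469, -0.529, 0.53]
contact_force: [-0.2, 0.8, -1.1]
width: 0.0291
[0.59437455 0.06856767 0.16753675] [-0.16859029  0.78008139 -1.10001841] 0.029070546208052273
shift [ 0.07 12.15 -0.08] rot [-0.002  0.003 -0.001] steps: 2.0
```

```bash
python3 -m jog '[255,0,3,-0.1,0,0,0, 255,0,7,-0.1,0,0,0, 255,0,10,-0.1,0,0,0, 255,0,11.5,-0.1,0,0,0, 255,0,12,-0.1,0,0,0, 255,0,12.1,-0.1,0,0,0, 255,0,12.1,-0.1,0,0,0, 255,0,12.1,-0.1,0,0,0]'; python3 - <<'E'
from h import *
p,R,s=pose();print(p,s["contact_force"],s["width"])
go([.5935,.068,.0432],-7)
s=get_image("side");crop(s,230,150,400,310,4,"s31.png")
E
```

```text
clock: 43.4
position: [0.5942, 0.0683, 0.0472]
ee_rot: [-0.469, 0.468, -0.529, 0.53]
contact_force: [-0.8, -0.3, -1.3]
width: 0.0294
[0.59422978 0.06829405 0.04722285] [-0.76258626 -0.26744108 -1.28135798] 0.02940440755051804
shift [ 0.04  0.4  -0.07] rot [-0.013 -0.001 -0.002] steps: 1.0
```

View pics/s31.png

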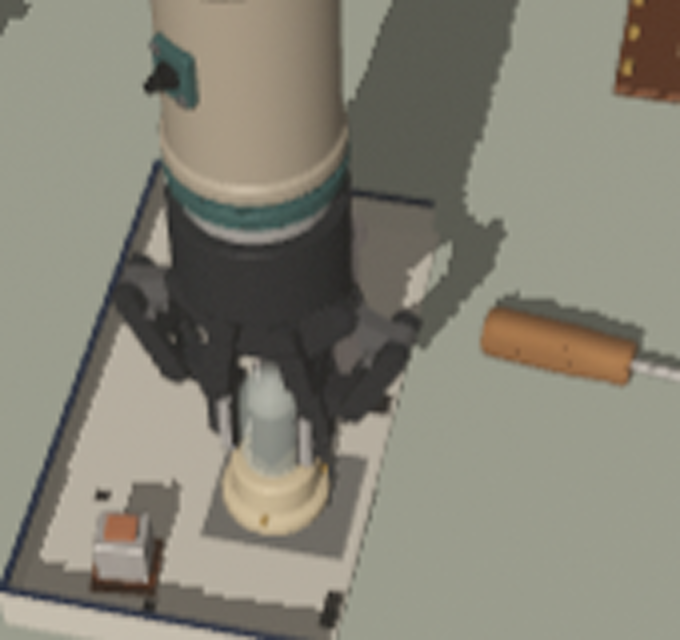

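```bash
python3 -m jog '[255,0,0.15,0,0,0,0, 255,0,0.25,0,0,0,0, 255,0,0.38,0,0,0,0, 255,0,0.38,0,0,0,0, 255,0,0.38,0,0,0,0]'; python3 - <<'E'
from h import *
p,R,s=pose();print(p,s["contact_force"],s["width"])
E
```

```text
clock: 44.08
position: [0.5936, 0.0683, 0.0428]
ee_rot: [-0.469, 0.468, -0.53, 0.53]
contact_force: [-0.7, 0.5, 3.6]
width: 0.0292
[0.59364013 0.06828005 0.0427882 ] [-0.726374    0.50156347  3.62813707] 0.029208475262418907
```

```bash
python3 -m jog '[120,0,0,0,0,0,0, 100,0,0,0,0,0,0, 0,0,0,0,0,0,0, 0,0,0,0,0,0,0, 0,0,0,0,0,0,0, 0,0,-3,0,0,0,0, 0,0,-7,0,0,0,0, 0,0,-12,0,0,0,0, 0,0,-12,-5,0,0,0, 0,0,-12,-10,0,0,0, 0,0,-12,-20,0,0,0, 0,0,-12,-25,0,0,0]'; python3 -m jog '[0,-5,0,0,0,0,0, 0,-11,0,0,0,0,0, 0,-17,0,0,0,0,0, 0,-22,0,0,0,0,0, 0,-22,0,0,0,0,0, 0,-22,0,0,0,0,0]'; python3 - <<'E'
from h import *
p,R,s=pose();print(p,s["contact_force"],s["width"])
s=get_image("side");crop(s,230,120,450,310,3.5,"s32.png")
t=get_image("top");crop(t,240,145,400,245,5,"t32.png");crop(t,280,190,370,240,8,"t33.png")
crop(s,275,190,345,300,5.4,"s33.png")
E
```

```text
clock: 45.58
position: [0.3684, 0.0959, 0.1624]
ee_rot: [0.469, -0.468, 0.53, -0.53]
contact_force: [0.3, 0.2, 0.4]
width: 0.0851
clock: 46.32
position: [0.3965, 0.3134, 0.1622]
ee_rot: [-0.468, 0.469, -0.529, 0.53]
contact_force: [-0.5, -0.2, -0.3]
width: 0.0853
[0.39649064 0.31340153 0.16218651] [-0.45995904 -0.2338594  -0.27677826] 0.0853160206231343
```

View pics/s32.png

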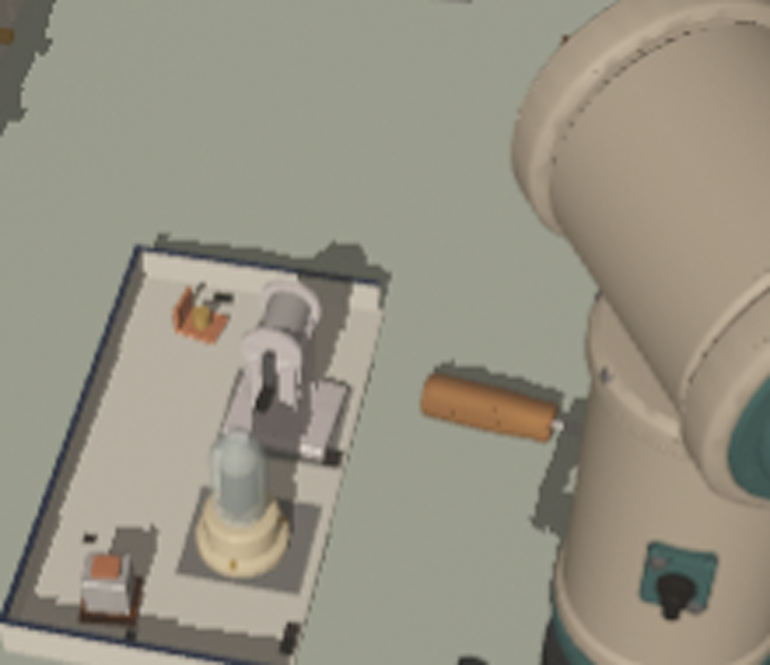

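View pics/t33.png

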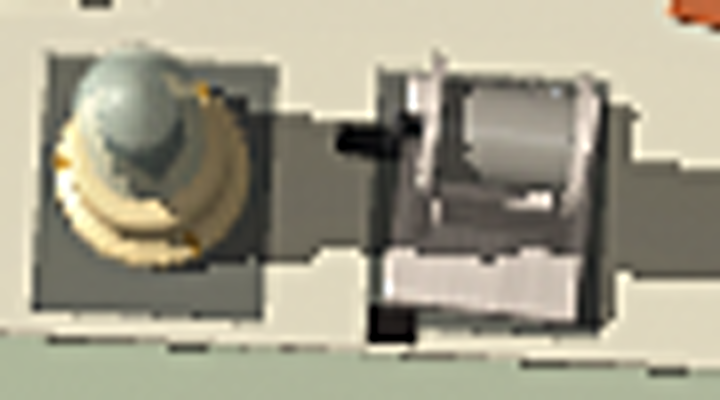

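View pics/t32.png

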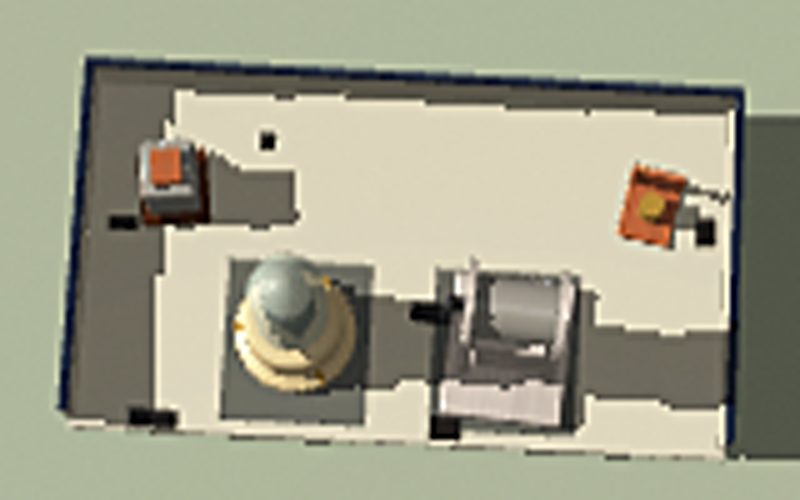

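View pics/s33.png

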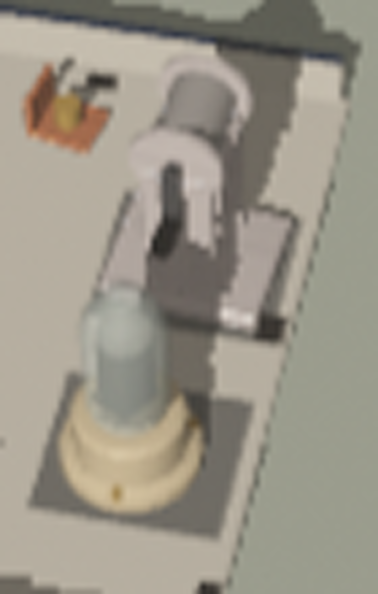

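```bash
python3 -m jog '[0,0,0,0,0,0,0, 0,0,0,0,0,0,0, 0,0,0,0,0,0,0]'; python3 - <<'E'
from h import *
t=get_image("top");crop(t,430,265,530,340,6,"t34.png")
t0=cv2.imread("pics/top0.png")
cv2.imwrite("pics/full34.png",t["color"])
E
```

```text
clock: 46.8
position: [0.3972, 0.3137, 0.1627]
ee_rot: [-0.468, 0.468, -0.53, 0.53]
contact_force: [-0.3, 0.3, 0.3]
width: 0.0851
```

View pics/t34.png

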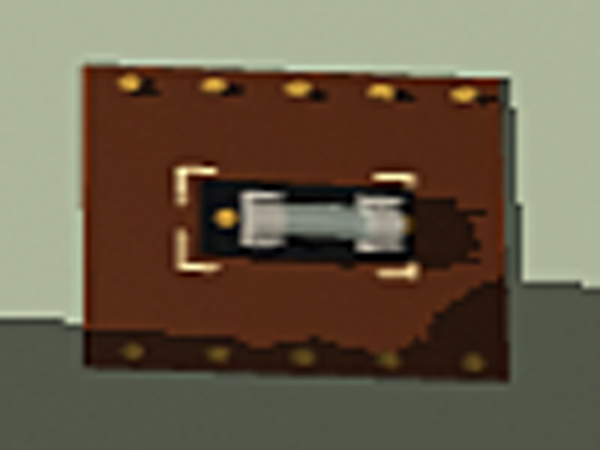

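View pics/full34.png

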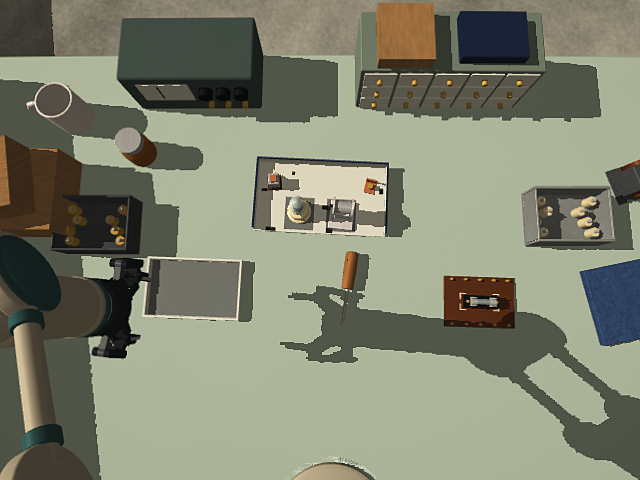

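The fuse holder lies lengthwise within the corner marks, about 3 mm off centre. The dispenser and tube are at their old pixels, the bystanders are unmoved and the arm is clear. I'm handing in.

```bash
python3 -c "
from rig import sign_off
print(sign_off())"
```

```text
the job is handed in; nothing more can be done
None
```

The job is done and handed in at about 47 s of the 133 s allowed; `sign_off` gave no verdict. I stood the dispenser frame and the tube upright in the side tray and set the fuse holder on the board. I then put the dispenser and tube back in the bay.

What the last checks showed:
- **Fuse holder:** it lies lengthwise on the board, inside the corner marks. The side view puts it about 2 mm off centre, and the top view about 3 mm along the length; the limits are 12 mm across and 15 mm along.
- **Dispenser and tube:** both stand upright and released, within about a pixel (roughly 2 mm) of their starting positions in both camera views.
- **Lug, relay and screwdriver:** they look unmoved in the pictures. I did not re-measure their positions.
- **Robot:** the gripper is open and clear of everything, with wrist force near zero.

No check failed. The only disagreement was that 1–2 mm between the two views of the fuse holder, about the stated calibration error.

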